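# Start and tighten the tool-rest clamp knob on a small lathe

## Task

Pick up the black four-armed clamp knob from the bench and set it, right way up, on the threaded stud that stands in the slot of the tool rest's foot on the lathe bed. Turn it gently backwards (anticlockwise) without leaning on it until it rides up and you feel it click down, then clockwise so that the thread starts cleanly, and wind it down until it clamps the foot hand-tight. Leave the tool rest where it is, disturb nothing else, and let go.

Things in the scene. Friction and masses are not known exactly. Their poses are not given: they have to be found in the camera images.
- knob_grip (a point): Loose clamp knob, right way up on the bench: black cross of four arms on a round hub, brass-bushed hole right through. 34 mm tall, hub 40 mm across; arms fill the top 22 mm, 20 mm wide with flat ends, 58 mm end to end of an opposite pair (grasp across a pair). 0.28 kg. Point on its axis at the arms' mid-height, 23 mm above the underside; x, y along the arms, z up.
- knob: The same knob; origin on its axis at the underside; thread lugs begin 3 mm up the hole. Set on the stud at a chance angle it rests on the thread's ends, knob_grip 4 to 9 mm above stud_tip; turned anticlockwise (from above) it climbs to 8 or 9 mm and drops 4 to 5 mm with a click, once per 120 degrees. Its lugs are soft brass: until they have caught, press it on the stud with well under 25 N.
- stud_tip (a point): Centre of the tip of the fixed upright steel stud in the slot of the tool rest's foot; 97 mm above the bench, 24 mm above the foot's top. Tapered nose 7 mm long (10 to 17.5 mm across), 4 mm of plain shank, then a quick-acting right-hand thread, 23 mm across: three starts, 5 mm pitch, 15 mm of travel per turn. Lug clearance 0.8 mm to the side, 1 mm axially.
- stud: The same stud; origin on its axis, 55 mm above the bench. Where the thread starts lie round the axis is not known. Wound clockwise from the click, the knob descends 5 mm in about 120 degrees, meets the foot with knob_grip 1 mm below stud_tip, takes up its play in about 25 degrees more and grows tight (0.3 to 0.5 Nm is hand-tight, 2 Nm far too much); friction then holds it.
- tool_rest: Loose cast-iron tool rest on the lathe bed, 1.6 kg: foot 62 mm wide, 18 mm thick, 207 mm long, its top 73 mm above the bench, with a 26 mm wide slot round the stud. Origin under the foot, near the stud's axis; the foot runs along its y. At y = +118 mm stands a post 48 mm across with a 150 mm long steel blade along x, whose top is 179 mm above the bench.
- lathe: Fixed bench lathe under the tool rest; origin on the stud's axis at bench level. Steel bed 112 mm wide, 55 mm high, along its y from -85 to +395 mm; black headstock from y = +202 to +400 mm, up to 225 mm above the bench (come to the work from higher), its spindle nose out to y = +179 mm at 167 mm height.
- bead_jar: Lidded glass jar of beads, 72 mm across, 86 mm tall, on the bench; origin under its centre. Leave alone.
- gouge: Turning gouge lying on the bench to the right of the knob, about 265 mm long along its x, 25 mm high; origin about its middle. Leave alone.
- finial: Small turned bone-coloured finial, 34 mm across, 64 mm tall, standing on the bench; origin under its centre. Leave alone.
There are look-alikes about, which are no part of the job. There is more than one size of the tool_rest; the one meant has the size given above. Of the things that look like the knob, take the one that is nearest to the robot's base at the start.

How it is judged (in metres and radians):
On the way, in this order (a step that is already met when the one before it is completed fails the run):
1. turned back: the knob, square on the stud, has ridden up to the top of its thread (horizontal distance between knob_grip and stud_tip below 0.003 m and angle between knob_grip's own z axis and vertical below 0.12 rad and z of knob_grip in the frame of stud_tip between 0.0077 and 0.0097 m and contact force between knob and stud above 1 N), for 0.1 s.
2. clicked down by one thread (horizontal distance between knob_grip and stud_tip below 0.003 m and angle between knob_grip's own z axis and vertical below 0.12 rad and z of knob_grip in the frame of stud_tip below 0.0052 m), for 0.1 s.
At the end, for the whole second after the job is handed in: The knob sits level on the tool rest's foot (down to within about 1.3 mm), on the stud's axis within 2.5 mm, tilted less than 3 degrees, bearing on the foot with more than 20 N, still and released (z of knob_grip in the frame of stud_tip below 0.0003 m and horizontal distance between knob_grip and stud_tip below 0.0025 m and angle between knob_grip's own z axis and vertical below 0.05 rad and contact force between knob and tool_rest above 20 N and linear speed of knob below 0.01 m/s); the robot touches nothing.
It fails at once if forced: the knob pressed on the stud with more than 25 N before its thread had caught (z of knob_grip in the frame of stud_tip above 0.003 m and contact force between knob and stud above 25 N).
It fails at once if wrenched far beyond hand-tight: over 250 N on the foot (contact force between knob and tool_rest above 250 N).
It fails at once if the tool rest shifted by more than 12 mm (distance of tool_rest from where it was at the start of the episode above 0.012 m).
It fails at once if a bystander moved by more than 20 mm (distance of any of bead_jar, gouge, finial from where it was at the start of the episode above 0.02 m).
It also fails if it takes over 67 s, if anything falls off the work surface, if the arm or the gripper's body presses on something with over 40 N, if the wrist force passes 120 N, or if a joint passes its speed limit or range.

## Robot

A 6-joint arm with a two-finger parallel gripper is mounted at the origin on the work surface. World frame = base frame: x ahead of the robot, y to its left, z up, the work surface at z = 0. Lengths are in mm, angles in degrees, forces in N, time in s.
With the tool pointing down it reaches from about 300 to 850 mm from the base axis. Payload 4.2 kg.
Tool frame: the origin (TCP) lies midway between the tips of the shut fingers; the grasp point (between the pads) lies 19 mm behind it; x points along the fingers, z is the direction in which the jaws open and shut, and the axes are right-handed (so a half turn about x gives the same grasp; the last joint's range is limited). The gripper opens to 91 mm and grips with 3 to 60 N. Pads are 32 mm wide; open, the fingers measure 118 mm over their backs; the gripper's body (76 mm by 178 mm) begins 60 mm behind the grasp point.
Start: joints at [-72.938, 18.312, 89.639, -0, 72.044, -1.146], TCP at [179.679, -546.225, 183.876] pointing down, gripper open.
Joint ranges: [-177.97, 177.97], [-48.28, 115.42], [12.27, 149.76], [-77.06, 257.06], [2.81, 150.46], [-146.56, 146.56]. Speed limits (degrees/s): [147.25, 147.25, 180, 180, 180, 180].

## Interface

Orientations are given as [roll, pitch, yaw] about the fixed x, y, z axes, in that order (R = Rz(yaw) Ry(pitch) Rx(roll)).
In Python, from workcell import env gives the robot as it stands.
- The arm moves only by the tool send_rows, never from a script. Its argument "commands" is a list that holds one entry, the list of rows, each a list of 6 numbers: the shift along the tool's x, y, z normalised to -1 to 1, where 1 is 0.1 m, then the turn, a rotation vector about the tool's x, y, z normalised to -1 to 1, where 1 is 2 pi rad. In form: [[[x, y, z, wx, wy, wz], ...]]. A call has 1 to 20 rows; each row is the pose to reach, as a shift and turn from the pose commanded when the call began, along the tool's axes at that moment, turning the shorter way round; what a row does not reach only later rows make up. A row lasts 1/8 s, in which the tool goes at most 62.5 mm and 10.7 degrees, less where a joint would pass 70% of its speed; a pose out of reach is approached as far as the arm can. A call with a number of a shift or a turn outside -1 to 1 is refused whole. A call with a gripper value outside its range is refused whole. "jaw" is the closure, from -1 (fully open) to 1 (shut), so that 0 is half open, set as the call begins (left out, the last holds). The fingers move at their own pace and stop on an object; "force" is the grip in N (left out, the last holds). Time passes only in rows, so rows that repeat a pose let the fingers close. It gives the time, the measured TCP pose, the force and the opening at its end, in the units of the state.
- env.state(): the state, without advancing time (a new reading comes with each control period).
- env.grab_frame(name): name is "scene" or "side" or "wrist"; returns (picture, depth): 480x640x3 uint8, red, green, blue; 480x640 float32, mm along the optical axis (not along the pixel's ray), 0 where there is no reading.
- env.get_calibration(name): a dict with "mtx" (3x3 intrinsics, pixels), "camera_from_world" (4x4, takes a point from world to camera coordinates). Camera axes: x right, y up, looking along -z (the intrinsics and any distortion apply to the point x, -y, -z); pixel columns grow to the right and rows downward; lengths in mm; the calibration is good to about 2 mm. A picture is of the moment at which its call begins: read the wrist's pose just before it. get_calibration takes no time and is no camera call; for the wrist camera it gives the pose at the moment of the call.
- env.job_done(): hands the job in, once; it reports no verdict.
The state is a dict: "time_s": time; "qpos": joint angles; "qvel": joint speeds; "effort": joint torques, N m; "ee_pos": TCP position; "ee_rot": TCP orientation; "force": force on the tool from outside, world axes, zero at the start; "torque": the same for the moment, N m; "gripper_width": finger opening in mm.
Only numpy, scipy, OpenCV 4.12 (cv2) and the standard library are available. Lean on these libraries where they do the work, as an engineer would, in place of code of your own. Each camera call takes 0.05 s, during which the arm holds its last target.

## Working session

There is one attempt and no reset: what is moved stays moved. The work goes in short steps, Python scripts to look and compute and a tool call to move; the robot and the scene stay as the last step left them, time stands still between calls to the robot, and variables do not carry over. Pictures are saved under pics/ and viewed, and the job is handed in when it is done.

Besides the shell and the picture viewer there is one more tool, called after "Emit:" as a command line: name --argument value ..., lists and objects as JSON in quotes. send_rows: Moves the arm, as the interface text tells. Its arguments: {"type":"object","properties":{"commands":{"type":"array","items":{"type":"array","items":{"type":"array","items":{"type":"number","minimum":-1,"maximum":1}}}},"jaw":{"type":"number"},"force":{"type":"number"}},"required":["commands"]}

```bash
ls; mkdir -p pics
python3 - <<'E'
from workcell import env
import cv2,numpy as np
print(env.state())
for n in("scene","side","wrist"):
    p,d=env.grab_frame(n); c=env.get_calibration(n)
    cv2.imwrite(f"pics/{n}0.png",p[:,:,::-1]); np.savez(f"pics/{n}0.npz",p=p,d=d,K=c["mtx"],T=c["camera_from_world"])
    print(n,c)
E
```

```text
pics
{'time_s': 0.0, 'qpos': array([-7.29365265e+01,  1.83512702e+01,  8.97066776e+01, -5.16758689e-04,
        7.20423131e+01, -1.14517822e+00]), 'qvel': array([ 0.02221363,  0.04762893,  0.03090636,  0.02232614, -0.09169865,
        0.02252691]), 'effort': array([-5.51196244e-04, -4.12463880e+01, -2.31978089e+01,  7.25805270e-02,
        4.56652581e-02, -1.57683462e-04]), 'ee_pos': array([ 179.51754514, -545.67650399,  183.02219342]), 'ee_rot': array([179.13558425,  89.89973792, 107.34439577]), 'force': array([ 0.4668977 , -0.85248467, -0.00265621]), 'torque': array([-0.06832148,  0.01556343, -0.02416619]), 'gripper_width': 91.29408654070986}
scene {'mtx': array([[554.69079585,   0.        , 327.14272318],
       [  0.        , 554.69079585, 232.96098665],
       [  0.        ,   0.        ,   1.        ]]), 'camera_from_world': array([[-6.55116091e-01,  7.55445360e-01,  1.11899728e-02,
         4.48550847e+02],
       [-5.59395233e-01, -4.94951873e-01,  6.64905721e-01,
         1.22399332e+02],
       [ 5.07838439e-01,  4.29330819e-01,  7.46843469e-01,
        -1.02002387e+03],
  
[... 447 characters left out ...]
    [-1.87945197e-01, -7.62163078e-01,  6.19503064e-01,
        -9.21553330e+02],
       [ 0.00000000e+00,  0.00000000e+00,  0.00000000e+00,
         1.00000000e+00]])}
wrist {'mtx': array([[398.66100151,   0.        , 312.90134814],
       [  0.        , 398.66100151, 247.84259989],
       [  0.        ,   0.        ,   1.        ]]), 'camera_from_world': array([[ 3.11806720e-01, -9.50144838e-01, -1.16488425e-03,
        -5.74146065e+02],
       [ 9.15205197e-01,  3.00669629e-01, -2.68322978e-01,
         2.91990736e+01],
       [ 2.55295938e-01,  8.25987996e-02,  9.63328305e-01,
        -3.89816194e+02],
       [ 0.00000000e+00,  0.00000000e+00,  0.00000000e+00,
         1.00000000e+00]])}
```

View pics/scene0.png

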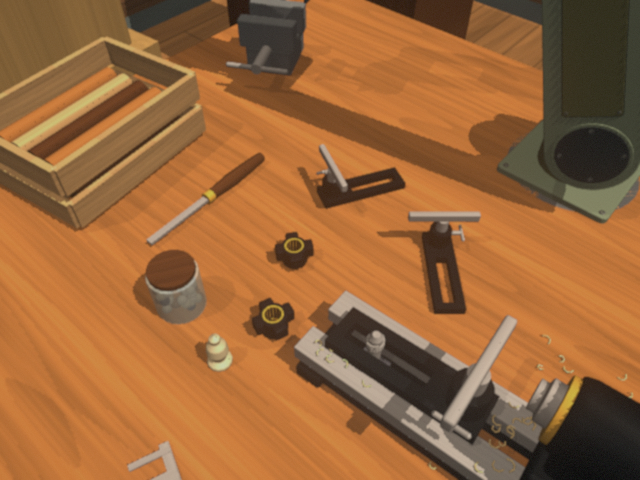

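View pics/side0.png

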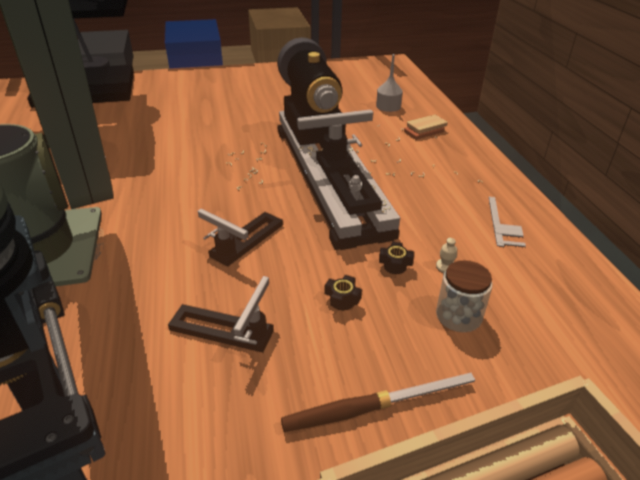

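View pics/wrist0.png

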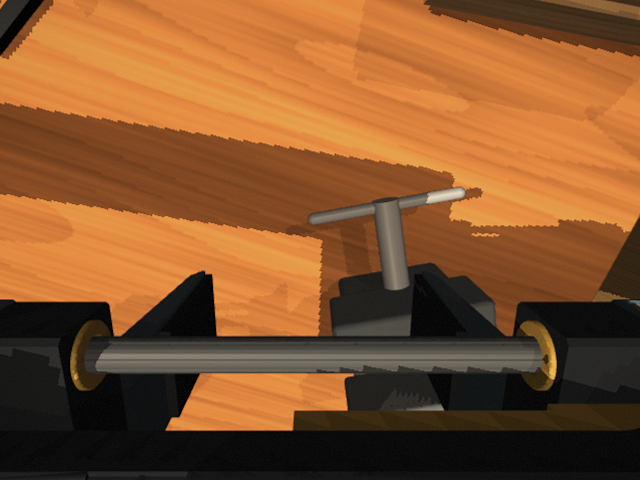

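```bash
cat > h.py <<'E'
import numpy as np,cv2
def load(n):
    z=np.load(f"pics/{n}.npz");return z["p"],z["d"],z["K"],z["T"]
def ray(n,u,v,K=None,T=None):
    p,d,K,T=load(n); R=T[:3,:3];t=T[:3,3]
    c=-R.T@t; q=np.array([(u-K[0,2])/K[0,0],-(v-K[1,2])/K[1,1],-1.]); return c,R.T@q
def at_z(n,u,v,z):
    c,q=ray(n,u,v); return c+q*(z-c[2])/q[2]
def dep(n,u,v):
    d=load(n)[1]; c,q=ray(n,u,v); return c+q*d[int(round(v)),int(round(u))]
def proj(n,P):
    p,d,K,T=load(n); x=T[:3,:3]@np.array(P)+T[:3,3]; return K[0,2]+K[0,0]*x[0]/-x[2],K[1,2]+K[1,1]*x[1]/x[2]
def cloud(n):
    p,d,K,T=load(n); v,u=np.mgrid[:480,:640]
    q=np.stack([(u-K[0,2])/K[0,0]*d,-(v-K[1,2])/K[1,1]*d,-d],-1)-T[:3,3]
    return q@T[:3,:3]
def crop(n,u0,v0,w,h,s,out):
    p=load(n)[0][v0:v0+h,u0:u0+w,::-1]; cv2.imwrite(f"pics/{out}.png",cv2.resize(p,None,fx=s,fy=s,interpolation=cv2.INTER_CUBIC))
E
python3 - <<'E'
from h import *
for n,u,v in [("scene0",294,244),("scene0",273,314),("side0",342,287),("side0",398,253)]: print(n,at_z(n,u,v,34),dep(n,u,v))
for n,u,v in [("scene0",376,335),("side0",355,178)]: print(n,at_z(n,u,v,97),dep(n,u,v))
crop("scene0",230,210,130,140,4,"c1");crop("side0",300,220,130,100,5,"c2")
crop("scene0",290,290,160,140,4,"c3");crop("side0",290,100,120,140,4,"c4")
a=np.hstack([cv2.resize(cv2.imread(f"pics/c{i}.png"),(400,300)) for i in(1,2)]);b=np.hstack([cv2.resize(cv2.imread(f"pics/c{i}.png"),(400,300)) for i in(3,4)])
cv2.imwrite("pics/c.png",np.vstack([a,b]))
E
```

```text
scene0 [ 494.55198333 -232.07286494   34.        ] [ 487.57486501 -239.15757316   22.3998311 ]
scene0 [ 605.45296947 -167.28185001   34.        ] [ 596.96315652 -177.37954527   14.18995517]
side0 [ 494.13220819 -235.77262179   34.        ] [ 498.70674424 -220.03391944   18.48822851]
side0 [ 605.90799955 -175.38339554   34.        ] [ 613.03390706 -159.19229502   19.57092978]
scene0 [572.11110076 -21.38623837  97.        ] [572.03356763 -21.43177942  96.85450342]
side0 [567.8990594  -30.64839101  97.        ] [568.79743408 -27.74013205  95.12851663]
```

View pics/c.png

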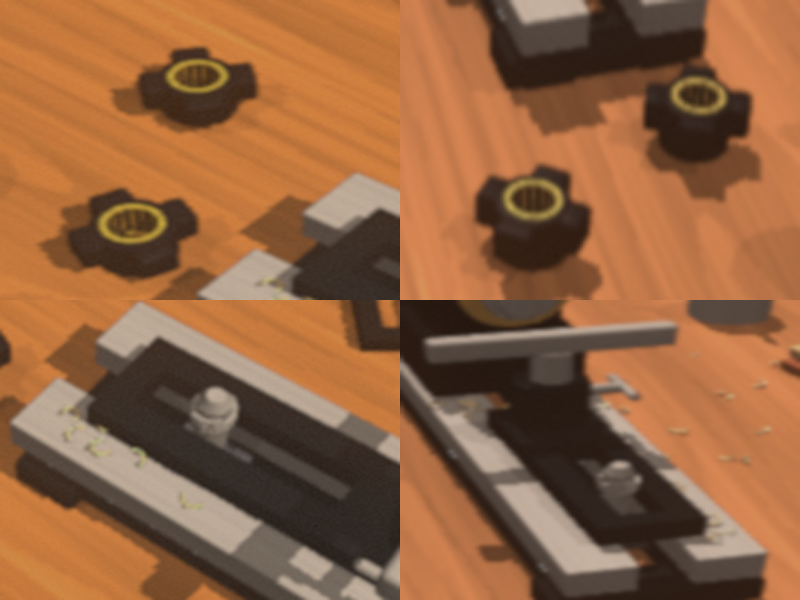

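View pics/c1.png

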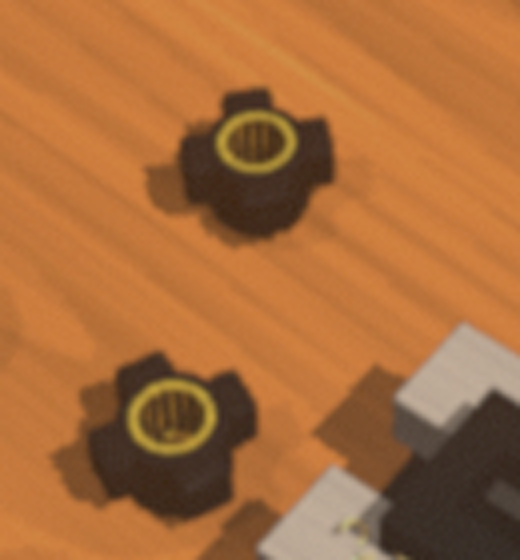

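```bash
cat >> h.py <<'E'
from scipy.spatial.transform import Rotation as Ro
def Rt(yaw): return Ro.from_euler('xyz',[180,90,yaw],degrees=True).as_matrix()
def row(p0,y0,p1,y1):
    s=Rt(y0).T@(np.array(p1)-p0)/100; w=Ro.from_matrix(Rt(y0).T@Rt(y1)).as_rotvec()/(2*np.pi)
    return np.round(np.r_[s,w],4).tolist()
E
python3 - <<'E'
from h import *
n="wrist0"; p,d,K,T=load(n); c=-T[:3,:3].T@T[:3,3]
tcp=np.array([179.5,-545.7,183]); print(c, Rt(108.2).T@(c-tcp)); print(Rt(108.2).T@T[:3,:3].T)
print(proj(n,tcp),proj(n,tcp+[0,0,19]))
C=[179.679,-546.225,183.876]
print(row(C,108.2,[440,-270,240],108.2))
E
```

```text
[ 251.81794824 -522.10284465  382.68694172] [-1.99686942e+02  7.60702452e+01  1.70782387e-01]
[[ 1.16488425e-03  2.68322978e-01 -9.63328305e-01]
 [-5.55741067e-04  9.63328983e-01  2.68322495e-01]
 [ 9.99999167e-01  2.22796452e-04  1.27128486e-03]]
(np.float64(313.0964020209732), np.float64(284.75315479302657)) (np.float64(313.0693885920469), np.float64(298.6780645408868))
[-0.5612, 3.3357, -1.811, 0.0, 0.0, 0.0]
```

Run:
```python
from h import *
c=at_z("scene0",230+256/4,210+141/4,34);print(c)
for u,v in [(248,93),(190,155),(325,145)]:
    q=at_z("scene0",230+u/4,210+v/4,34)-c; print(np.hypot(*q[:2]),np.degrees(np.arctan2(q[1],q[0])))
# foot/bed direction
P=cloud("scene0"); 
for z0,z1,nm in[(71,75,'foot'),(175,181,'blade')]:
    m=(P[...,2]>z0)&(P[...,2]<z1)&(np.hypot(P[...,0]-572,P[...,1]+21)<200)
    X=P[m][:,:2]; print(nm,len(X),X.mean(0),X.min(0),X.max(0)); w,V=np.linalg.eigh(np.cov(X.T)); print(V[:,1],np.sqrt(w))
# stud tip top
m=(P[...,2]>92)&(P[...,2]<99)&(np.hypot(P[...,0]-572,P[...,1]+21)<15); print(P[m][:,:].mean(0),m.sum())
C=[179.679,-546.225,183.876]
```

```text
[ 496.3710641  -230.36428979   34.        ]
24.657138000080636 -129.59888259071943
25.609566300949204 -32.82311035913611
26.254223627299982 127.13149680102653
foot 4281 [571.43803757  19.53405604] [528.80638415 -78.26296544] [607.34945793 132.57938755]
[-0.03485644  0.99939233] [20.79001225 57.59104311]
blade 192 [573.09058698 166.9108181 ] [537.20196177 155.95028573] [581.74751063 178.80460135]
[-0.86248014 -0.5060909 ] [5.0690706  9.85728819]
[572.39321042 -20.94498007  95.46316718] 116
```

Run:
```python
from h import *
print("jar",at_z("scene0",172,268,86),at_z("side0",468,275,86),"finial",at_z("scene0",215,337,64))
print("blade",at_z("scene0",512,320,179),at_z("scene0",450,420,179), at_z("side0",370,114,179),at_z("side0",300,121,179))
C=[179.679,-546.225,183.876]
print(Rt(108.2).T@(np.array([450,-280,250])-C))
print(Rt(108.2).T@(np.array([450,-280,250])-C)/400)
```

```text
jar [ 665.05130577 -293.83597734   86.        ] [ 663.46158696 -301.67179006   86.        ] finial [ 691.08571069 -182.64943741   64.        ]
blade [506.39312194 101.13440213 179.        ] [642.36738849 110.90776397 179.        ] [614.14821102  50.15859428 179.        ] [483.32469621  45.72711947 179.        ]
[ -66.124       339.94875862 -168.47562191]
[-0.16531     0.8498719  -0.42118905]
```

Run:
```python
from h import *
for n,u,v in[("side0",320,120),("side0",350,117),("side0",345,118),("scene0",480,370),("scene0",500,340),("scene0",465,398)]: print(n,u,v,dep(n,u,v))
```

```text
side0 320 120 [529.8451763   91.06620351 155.40755397]
side0 350 117 [591.14565944 100.89360756 151.54612767]
side0 345 118 [579.33953095  94.02865618 153.71657328]
scene0 480 370 [569.37916919 103.77279561 162.1853859 ]
scene0 500 340 [525.48644948 101.84817694 163.3395885 ]
scene0 465 398 [605.83410986 108.30841197 162.62646485]
```

Emit:
send_rows --commands '[[[-0.33, 0.4, -0.2, 0, 0, 0], [-0.66, 0.8, -0.4, 0, 0, 0], [-0.66, 0.96, -0.48, 0, 0, 0]]]'

```text
time_s: 0.52
ee_pos: [257.7, -470.5, 252.4]
ee_rot: [11.9, 89.7, -59.8]
force: [0.9, -0.9, 0.1]
gripper_width: 91.0
```

Emit:
send_rows --commands '[[[0, 0.4, -0.2, 0, 0, 0], [0, 0.9, -0.4, 0, 0, 0], [0, 0.96, -0.48, 0, 0, 0]]]'

```text
time_s: 0.9
ee_pos: [333.2, -393.1, 248.3]
ee_rot: [-162.1, 89.9, 126.3]
force: [-0.4, -0.6, -0.9]
gripper_width: 90.9
```

Emit:
send_rows --commands '[[[0, 0.4, -0.2, 0, 0, 0], [0, 0.9, -0.4, 0, 0, 0], [0, 0.96, -0.48, 0, 0, 0]]]'

```text
time_s: 1.27
ee_pos: [409.0, -318.3, 248.6]
ee_rot: [-137.7, 89.9, 150.7]
force: [-0.1, -0.2, 0.2]
gripper_width: 91.4
```

Emit:
send_rows --commands '[[[0, 0.4, -0.2, 0, 0, 0], [0, 0.52, -0.24, 0, 0, 0], [0, 0.52, -0.24, 0, 0, 0], [0, 0.52, -0.24, 0, 0, 0]]]'

```text
time_s: 1.78
ee_pos: [449.1, -281.5, 249.6]
ee_rot: [-79.3, 89.9, -151.2]
force: [-1.1, 0.2, 0.1]
gripper_width: 91.2
```

Run:
```python
from h import *
from workcell import env
print(proj("side0",[572,97,179]),proj("side0",[572,97,155]),proj("scene0",[572,97,179]),proj("scene0",[572,97,155]))
print(env.state()["ee_pos"])
c=env.get_calibration("wrist");p,d=env.grab_frame("wrist")
cv2.imwrite("pics/w1.png",p[:,:,::-1]);np.savez("pics/w1.npz",p=p,d=d,K=c["mtx"],T=c["camera_from_world"])
crop("side0",270,60,120,100,6,"c5")
```

```text
(np.float64(341.35755464996134), np.float64(105.17201210915175)) (np.float64(340.9132761863092), np.float64(117.01820288922083)) (np.float64(476.37766809278844), np.float64(359.6376880646935)) (np.float64(471.44195615662807), np.float64(371.1402744632434))
[ 449.07004209 -281.48996572  249.64252982]
```

View pics/w1.png

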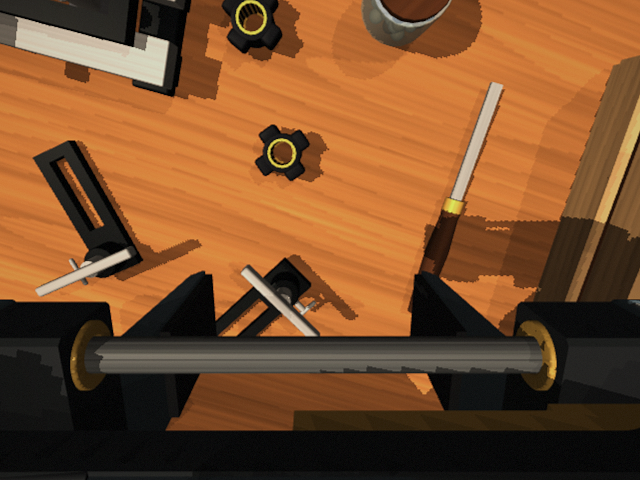

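View pics/c5.png

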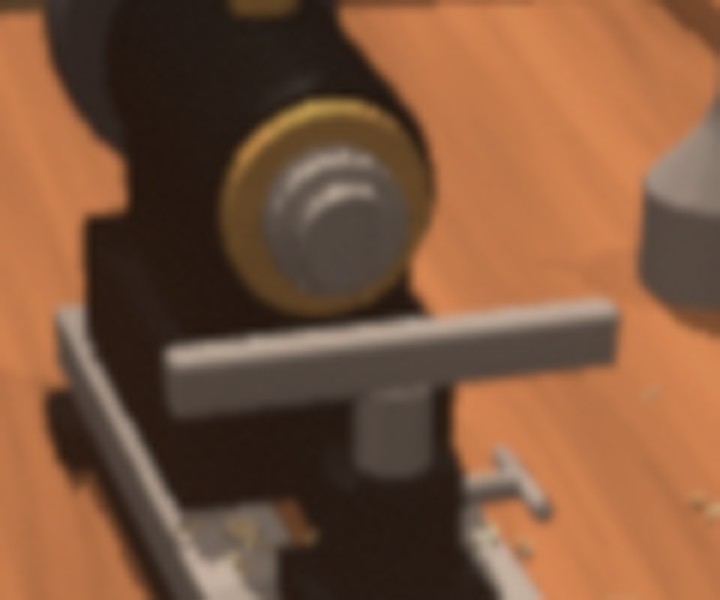

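Run:
```python
from h import *
print(at_z("w1",282,152,34)); crop("w1",240,110,90,90,6,"c6")
```

```text
[ 497.25629216 -232.63528031   34.        ]
```

View pics/c6.png

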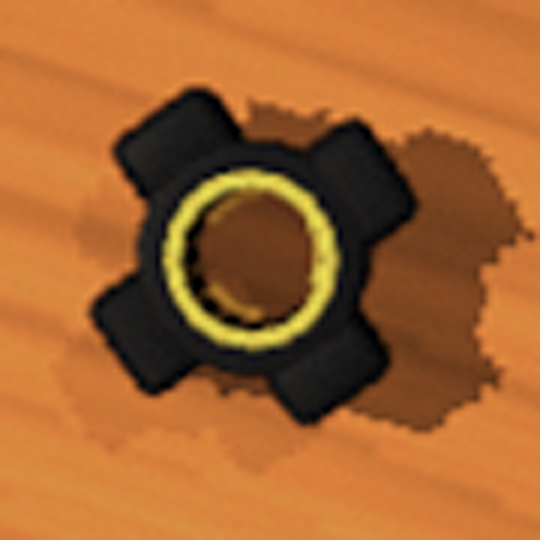

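Run:
```python
from h import *
f=lambda u,v:at_z("w1",240+u/6,110+v/6,34)[:2]
c=f(250,260);print(c)
e=[f(159,119),f(349,390),f(385,165),f(122,353)]
for q in e: r=q-c; print(np.hypot(*r),np.degrees(np.arctan2(*r[::-1])))
for a,b in((0,1),(2,3)): r=e[a]-e[b];print(np.hypot(*r),np.degrees(np.arctan2(*r[::-1])),(e[a]+e[b])/2)
```

```text
[ 495.89278939 -232.69642525]
27.14285394681205 50.77914351376576
27.26546745335259 -124.63884624802778
27.634788785476516 -37.86620603395956
27.030522413528747 142.97589954256648
54.364832130488175 53.0753143495954 [ 496.72528775 -233.39879357]
54.66383530681372 -37.4498076163529 [ 496.01053448 -233.03958711]
```

Run:
```python
from h import *
s=np.array([449.07,-281.49,249.64])
print(row(s,108.2,[496.2,-233,150],142.7))
```

```text
[0.9964, 0.5992, -0.3134, -0.0958, -0.0, -0.0]
```

Emit:
send_rows --commands '[[[0.2, 0.15, -0.08, -0.024, 0, 0], [0.5, 0.3, -0.16, -0.048, 0, 0], [0.8, 0.45, -0.24, -0.072, 0, 0], [0.996, 0.599, -0.313, -0.0958, 0, 0], [0.996, 0.599, -0.313, -0.0958, 0, 0], [0.996, 0.599, -0.313, -0.0958, 0, 0]]]'

```text
time_s: 2.58
ee_pos: [497.2, -233.1, 151.2]
ee_rot: [-11.6, 89.9, -49.1]
force: [0.3, -0.5, 0.5]
gripper_width: 91.0
```

```bash
cat >> h.py <<'E'
def snap(cam,n):
    from workcell import env
    s=env.state()
    c=env.get_calibration(cam);p,d=env.grab_frame(cam)
    cv2.imwrite(f"pics/{n}.png",p[:,:,::-1]);np.savez(f"pics/{n}.npz",p=p,d=d,K=c["mtx"],T=c["camera_from_world"])
    R=Ro.from_euler('xyz',s["ee_rot"],degrees=True).as_matrix()
    yaw=np.degrees(np.arctan2(-R[1,2],-R[0,2]))
    print(s["time_s"],s["ee_pos"].round(2),"yaw",yaw.round(2),"tilt",np.degrees(np.arccos(-R[2,0])).round(2),"j",s["qpos"].round(1),s["force"].round(2),s["torque"].round(3),s["gripper_width"].round(2))
    return s
E
python3 -c "
from h import *
snap('wrist','w2')"
```

```text
Traceback (most recent call last):
  File "h.py", line 31, in snap
    print(s["time_s"],s["ee_pos"].round(2),"yaw",yaw.round(2),"tilt",np.degrees(np.arccos(-R[2,0])).round(2),"j",s["qpos"].round(1),s["force"].round(2),s["torque"].round(3),s["gripper_width"].round(2))
                                                                                                                                                                             ^^^^^^^^^^^^^^^^^^^^^^^^
AttributeError: 'float' object has no attribute 'round'
```

View pics/w2.png

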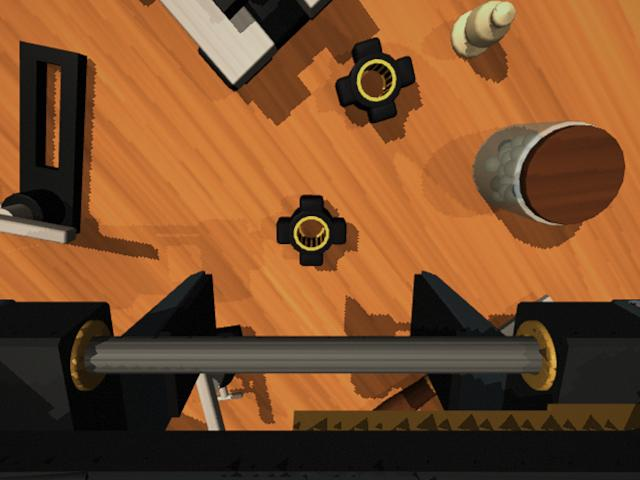

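```bash
sed -i 's/,s\["gripper_width"\].round(2))/,round(s["gripper_width"],2))/' h.py; python3 -c "
from h import *
snap('wrist','w2')
print(at_z('w2',311,232.8,34)); crop('w2',260,180,100,100,6,'c7')"
```

```text
2.625 [ 497.35 -233.09  151.46] yaw 142.55 tilt 0.12 j [-26.3  17.2  96.1  -0.   66.5  11.2] [ 1.09 -0.04  0.03] [-0.02  -0.084  0.023] 91.59
[ 496.63733825 -231.84006197   34.        ]
```

View pics/c7.png

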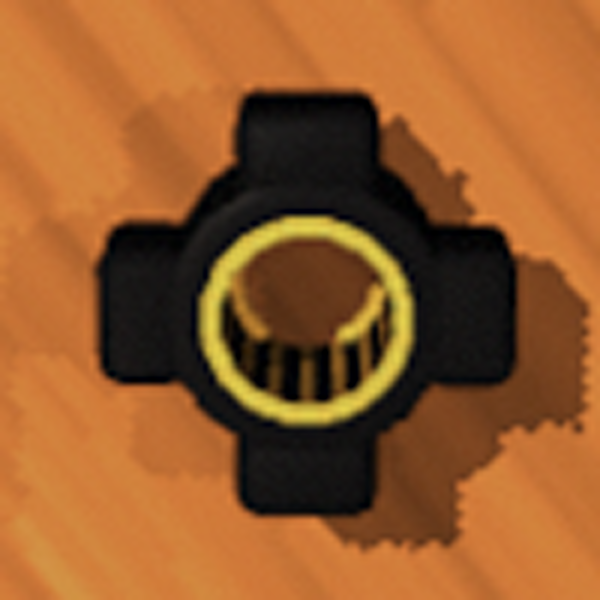

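Emit:
send_rows --commands '[[[0.4, 0.004, -0.01, 0, 0, 0], [0.8, 0.004, -0.01, 0, 0, 0], [1.0, 0.004, -0.01, 0, 0, 0], [1.0, 0.004, -0.01, 0, 0, 0]]]'

```text
time_s: 3.18
ee_pos: [495.8, -231.2, 49.7]
ee_rot: [-163.2, 89.9, 159.4]
force: [-0.1, -0.4, 1.8]
gripper_width: 91.3
```

Emit:
send_rows --commands '[[[0.2, 0, 0, 0, 0, 0], [0.36, 0, 0, 0, 0, 0], [0.44, 0, 0, 0, 0, 0], [0.44, 0, 0, 0, 0, 0], [0.44, 0, 0, 0, 0, 0]]]'

```text
time_s: 3.8
ee_pos: [497.2, -231.3, 6.8]
ee_rot: [8.1, 89.9, -29.2]
force: [-0.1, -0.4, -0.3]
gripper_width: 91.3
```

```bash
python3 -c "
from h import *
snap('wrist','w3')"
```

```text
3.8 [ 497.23 -231.3     6.83] yaw 142.69 tilt 0.07 j [-26.1  25.8 106.7  -0.   47.4  11.2] [-0.05 -0.4  -0.31] [-0.112 -0.032  0.006] 91.29
```

View pics/w3.png

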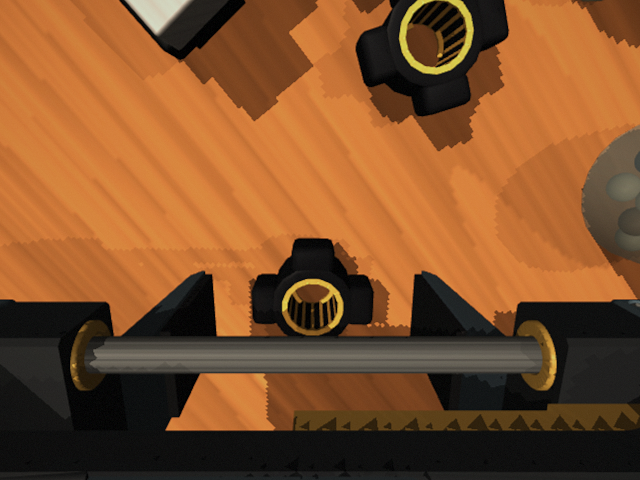

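```bash
python3 -c "
from h import *
P=at_z('w3',313,307,34);print(P); print(Rt(142.69).T@(P-[497.0,-231.3,6.8]))
crop('w3',250,230,130,110,5,'c8')"
```

```text
[ 496.85323367 -231.7928981    34.        ]
[-27.2         -0.4809943    0.18202576]
```

View pics/c8.png

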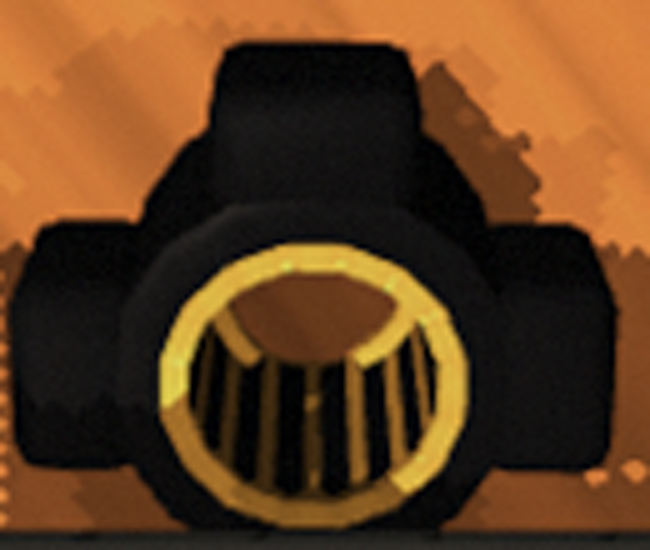

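Emit:
send_rows --commands '[[[0, 0, 0, 0, 0, 0], [0, 0, 0, 0, 0, 0], [0, 0, 0, 0, 0, 0], [0, 0, 0, 0, 0, 0], [0, 0, 0, 0, 0, 0], [0, 0, 0, 0, 0, 0]]]' --jaw 1 --force 20

```text
time_s: 4.6
ee_pos: [496.7, -231.0, 6.2]
ee_rot: [-71.4, 90.0, -108.7]
force: [0.2, 0.3, -0.1]
gripper_width: 34.1
```

```bash
python3 -c "
from h import *
snap('wrist','w4')"
```

```text
4.6 [ 496.74 -231.02    6.21] yaw 142.7 tilt 0.0 j [-26.1  25.8 106.8  -0.   47.4  11.2] [ 0.19  0.26 -0.06] [-0.078 -0.079  0.008] 34.15
```

View pics/w4.png

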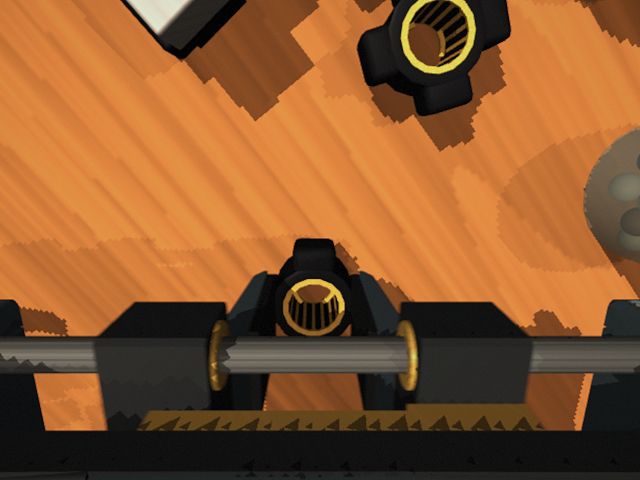

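```bash
python3 -c "
from h import *
snap('scene','s4')
snap('side','d4')
crop('s4',220,170,150,120,5,'c9');crop('d4',270,210,150,120,5,'c10')
crop('w4',200,220,240,180,3.3,'c11')"
```

```text
4.65 [ 496.73 -231.05    6.25] yaw 142.7 tilt 0.01 j [-26.1  25.8 106.8  -0.   47.4  11.2] [-0.27  0.38 -0.51] [-0.043 -0.013  0.009] 29.88
4.7 [ 496.73 -231.03    6.24] yaw 142.69 tilt 0.0 j [-26.1  25.8 106.8  -0.   47.4  11.2] [ 0.59 -0.33 -0.09] [-0.026 -0.066  0.02 ] 25.91
```

View pics/c9.png

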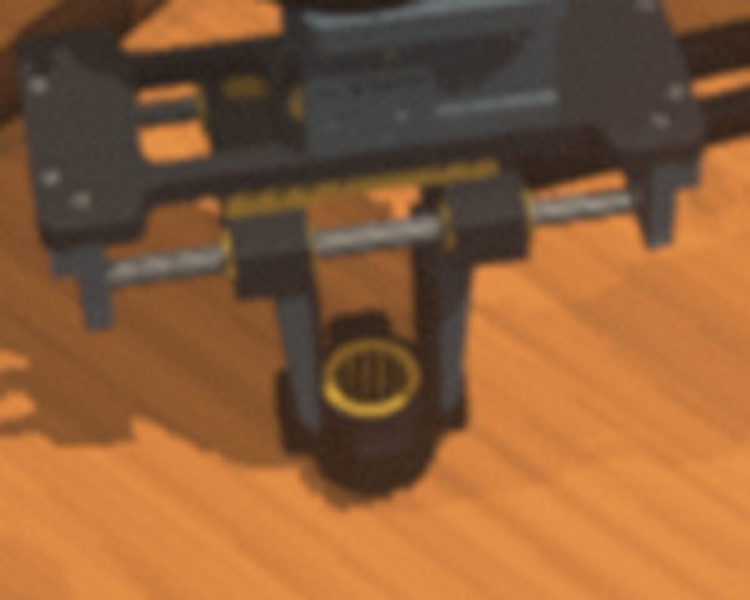

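View pics/c10.png

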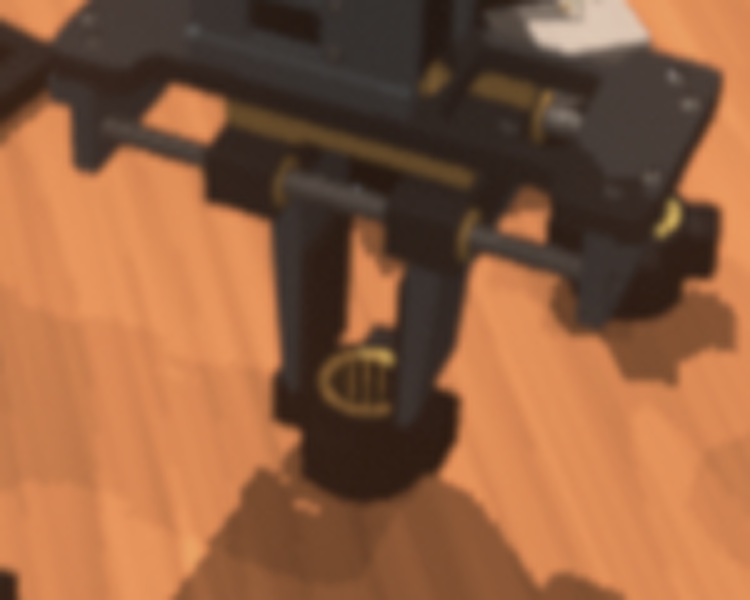

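View pics/c11.png

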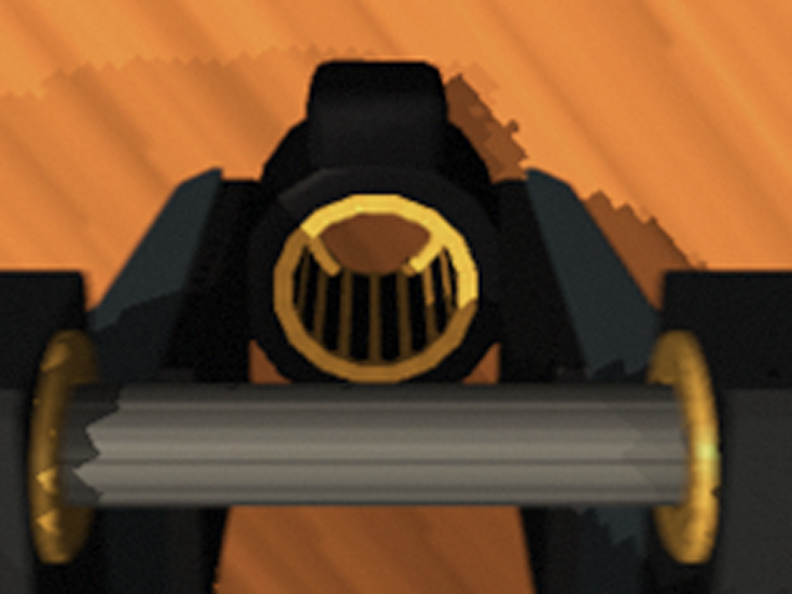

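Emit:
send_rows --commands '[[[0, 0, 0, 0, 0, 0], [0, 0, 0, 0, 0, 0], [0, 0, 0, 0, 0, 0], [0, 0, 0, 0, 0, 0]]]'

```text
time_s: 5.25
ee_pos: [496.7, -231.0, 6.3]
ee_rot: [-23.3, 90.0, -60.6]
force: [0.0, -0.0, 0.1]
gripper_width: 0.6
```

```bash
python3 -c "
from h import *
snap('wrist','w5')"
```

```text
5.25 [ 496.74 -231.03    6.26] yaw 142.7 tilt 0.01 j [-26.1  25.8 106.8  -0.   47.4  11.2] [ 0.04 -0.02  0.12] [-0.004 -0.009 -0.004] 0.59
```

View pics/w5.png

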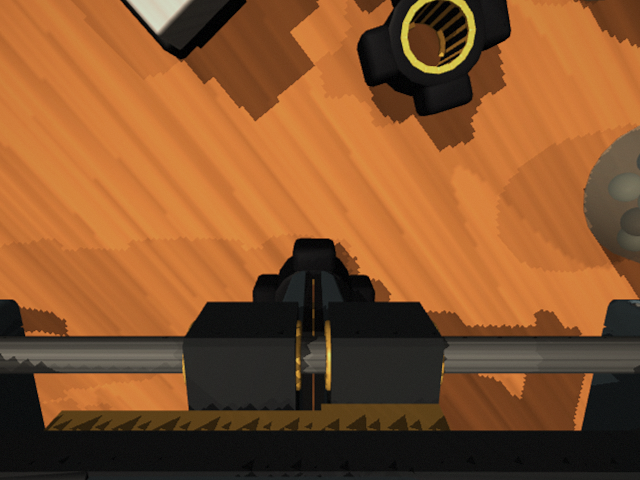

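Emit:
send_rows --commands '[[[0, 0, 0, 0, 0, 0], [0, 0, 0, 0, 0, 0], [0, 0, 0, 0, 0, 0], [0, 0, 0, 0, 0, 0], [0, 0, 0, 0, 0, 0], [0, 0, 0, 0, 0, 0], [0, 0, 0, 0, 0, 0], [0, 0, 0, 0, 0, 0], [0, 0, 0, 0, 0, 0]]]' --jaw -1

```text
time_s: 6.42
ee_pos: [496.7, -231.0, 6.3]
ee_rot: [-25.5, 90.0, -62.8]
force: [0.6, 0.7, -0.4]
gripper_width: 87.5
```

```bash
python3 -c "
from h import *
snap('wrist','w6')
snap('scene','s6')
for P in [(200,0,0),(300,100,0),(300,250,0),(200,-200,0),(0,-300,0),(300,-300,0),(0,300,0),(-300,0,0)]: print(P,np.round(proj('scene0',P)),np.round(proj('side0',P)))"
```

```text
6.425 [ 496.74 -231.03    6.27] yaw 142.7 tilt 0.01 j [-26.1  25.8 106.8  -0.   47.4  11.2] [ 0.6   0.73 -0.44] [-0.049 -0.022 -0.023] 87.55
6.475 [ 496.71 -231.03    6.26] yaw 142.7 tilt 0.01 j [-26.1  25.8 106.8  -0.   47.4  11.2] [0.43 0.11 0.03] [-0.042  0.001 -0.035] 90.67
(200, 0, 0) [519. 227.] [153. 236.]
(300, 100, 0) [547. 297.] [206. 199.]
(300, 250, 0) [649. 356.] [202. 162.]
(200, -200, 0) [419. 172.] [149. 315.]
(0, -300, 0) [434. 102.] [-12. 392.]
(300, -300, 0) [341. 176.] [220. 354.]
(0, 300, 0) [747. 249.] [ 61. 164.]
(-300, 0, 0) [632.  96.] [-164.  274.]
```

View pics/w6.png

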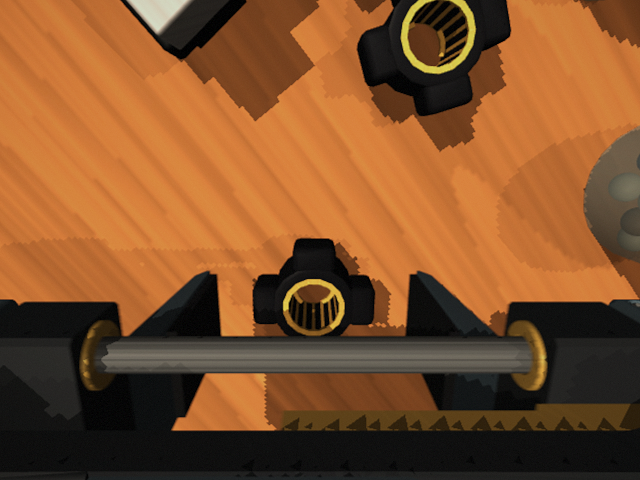

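View pics/s6.png

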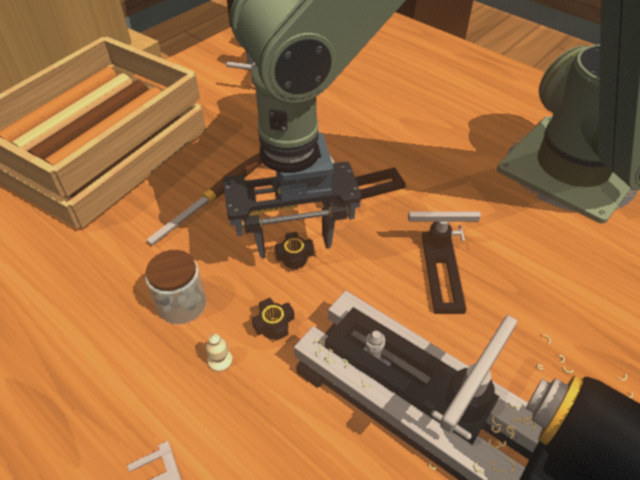

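The closed fingers went straight through the nearest knob, from 91 mm to 0.6 mm with no force, and its picture never moved. I'll try once more on the same knob, a little lower and with more force, before drawing a conclusion.

Emit:
send_rows --commands '[[[0.02, 0, 0, 0, 0, 0], [0.02, 0, 0, 0, 0, 0], [0.02, 0, 0, 0, 0, 0], [0.02, 0, 0, 0, 0, 0], [0.02, 0, 0, 0, 0, 0], [0.02, 0, 0, 0, 0, 0]]]' --jaw 0 --force 40

```text
time_s: 7.28
ee_pos: [496.7, -231.1, 4.3]
ee_rot: [-13.0, 90.0, -50.3]
force: [0.3, -0.1, 0.3]
gripper_width: 45.6
```

```bash
python3 -c "
from h import *
snap('side','d7')
crop('d7',270,210,150,120,5,'c12')"
```

```text
7.275 [ 496.75 -231.06    4.3 ] yaw 142.69 tilt 0.01 j [-26.1  26.  106.9  -0.   47.1  11.2] [ 0.25 -0.06  0.27] [-0.028 -0.006 -0.017] 45.57
```

View pics/c12.png

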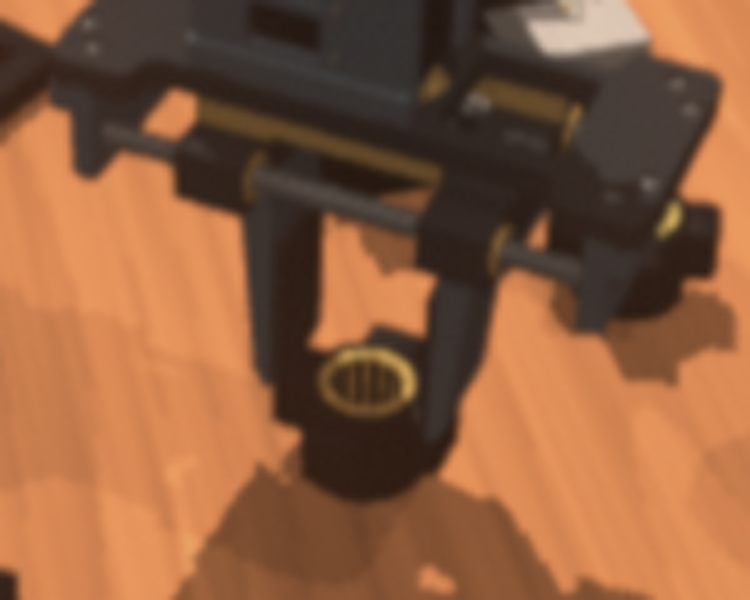

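```bash
python3 -c "
from h import *
c=at_z('w2',377,80,34);print(c, at_z('w6',437,36,34))
crop('w2',325,30,100,100,6,'c13')
print(row([496.7,-231,4.3],142.7,[590,-185,130],142.7))"
```

```text
[ 606.01545144 -169.61027823   34.        ] [ 604.25090492 -169.77911663   34.        ]
[-1.257, 0.9313, 0.4634, 0.0, 0.0, 0.0]
```

View pics/c13.png

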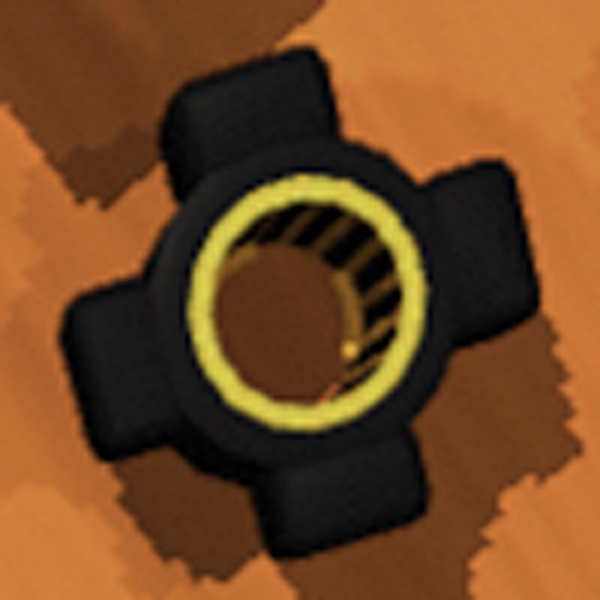

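```bash
python3 -c "
from h import *
for nm,ox,oy,pts in [('w2',325,30,[((85,385),(515,245)),((245,75),(343,525))]),('w2',260,180,[((100,310),(515,310)),((308,95),(308,510))])]:
  for a,b in pts:
    A=at_z(nm,ox+a[0]/6,oy+a[1]/6,34);B=at_z(nm,ox+b[0]/6,oy+b[1]/6,34);r=(B-A)[:2];print(np.hypot(*r),np.degrees(np.arctan2(*r[::-1])),(A+B)[:2]/2)
"
```

```text
54.790728175481256 -20.4238499346897 [ 603.6701853  -170.05021998]
53.426906530476764 -112.0809311873151 [ 604.01986614 -168.84324393]
56.439648367366594 -37.519911520814595 [ 497.38255054 -231.21446745]
57.86853299289923 -127.55192224281336 [ 497.6486865  -230.97114603]
```

Emit:
send_rows --commands '[[[-0.4, 0, 0, 0, 0, 0], [-0.8, 0, 0, 0, 0, 0], [-1, 0.2, 0.1, -0.012, 0, 0], [-1, 0.5, 0.25, -0.024, 0, 0], [-1, 0.8, 0.4, -0.047, 0, 0], [-1, 0.93, 0.46, -0.047, 0, 0], [-1, 0.93, 0.46, -0.047, 0, 0], [-1, 0.93, 0.46, -0.047, 0, 0]]]' --jaw -1

```text
time_s: 8.32
ee_pos: [588.5, -185.3, 104.0]
ee_rot: [-156.3, 89.9, -176.8]
force: [-0.3, -0.3, -0.4]
gripper_width: 91.4
```

```bash
python3 -c "
from h import *
snap('wrist','w8')"
```

```text
8.325 [ 588.51 -185.3   104.04] yaw 159.53 tilt 0.08 j [-18.5  25.4  90.6  -0.   64.1   2. ] [-0.32 -0.3  -0.41] [-0.018 -0.053  0.029] 91.45
```

View pics/w8.png

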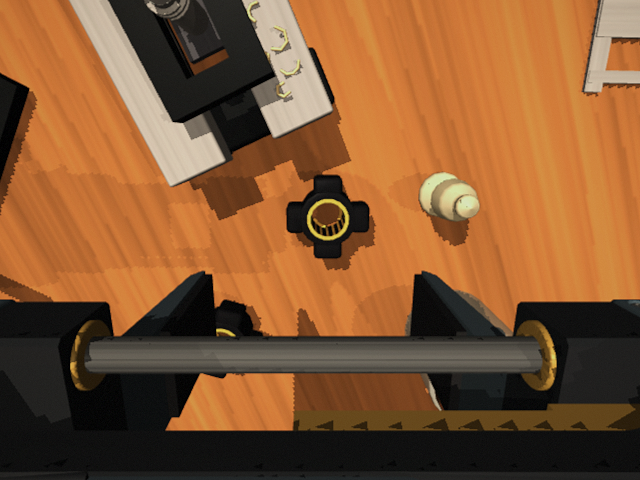

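```bash
python3 -c "
from h import *
P=at_z('w8',328,219,34);print(P)
crop('w8',278,168,100,100,6,'c14')
print(row([588.5,-185.3,104.0],159.53,[P[0],P[1],5],159.5))"
```

```text
[ 605.78128352 -168.75066102   34.        ]
[0.99, 0.2155, 0.104, 0.0001, -0.0, 0.0]
```

View pics/c14.png

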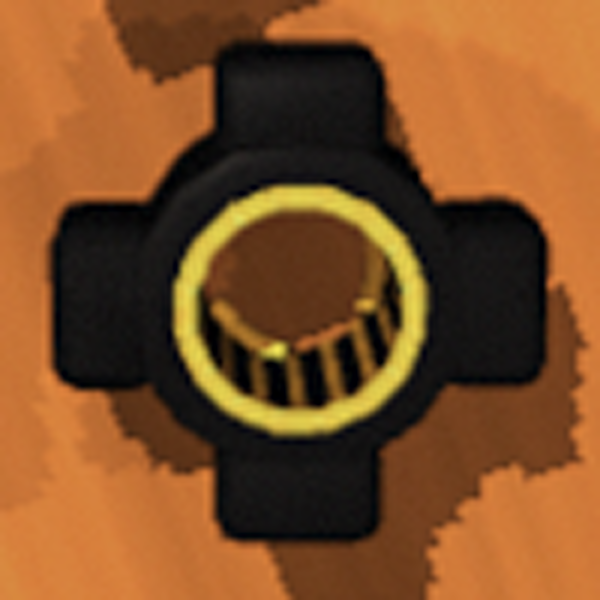

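Emit:
send_rows --commands '[[[0, 0.21, 0.1, 0, 0, 0], [0.3, 0.216, 0.104, 0, 0, 0], [0.6, 0.216, 0.104, 0, 0, 0], [0.85, 0.216, 0.104, 0, 0, 0], [0.97, 0.216, 0.104, 0, 0, 0], [0.97, 0.216, 0.104, 0, 0, 0], [0.97, 0.216, 0.104, 0, 0, 0]]]' --jaw -0.68

```text
time_s: 9.25
ee_pos: [608.0, -168.5, 8.4]
ee_rot: [3.2, 89.9, -17.2]
force: [0.5, 0.1, 0.5]
gripper_width: 76.6
```

```bash
python3 -c "
from h import *
snap('wrist','w9')"
```

```text
9.25 [ 607.97 -168.47    8.39] yaw 159.61 tilt 0.13 j [-16.5  31.7  95.1  -0.   53.1   3.9] [0.5  0.12 0.46] [-0.07  -0.075  0.043] 76.64
```

View pics/w9.png

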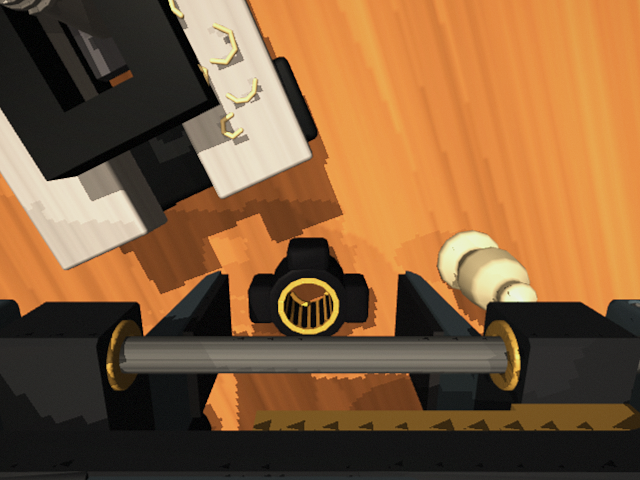

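Emit:
send_rows --commands '[[[0.025, 0, -0.015, 0, 0, 0], [0.025, 0, -0.015, 0, 0, 0], [0.025, 0, -0.015, 0, 0, 0], [0.025, 0, -0.015, 0, 0, 0], [0.025, 0, -0.015, 0, 0, 0]]]' --jaw 1 --force 20

```text
time_s: 9.93
ee_pos: [605.6, -167.8, 4.8]
ee_rot: [-45.2, 90.0, -65.6]
force: [-0.5, -0.2, 0.2]
gripper_width: 29.5
```

```bash
python3 -c "
from h import *
snap('wrist','w10')"
```

```text
9.925 [ 605.56 -167.8     4.76] yaw 159.61 tilt 0.01 j [-16.5  31.8  95.5  -0.   52.7   3.9] [-0.53 -0.19  0.19] [-0.08  -0.05   0.026] 29.48
```

View pics/w10.png

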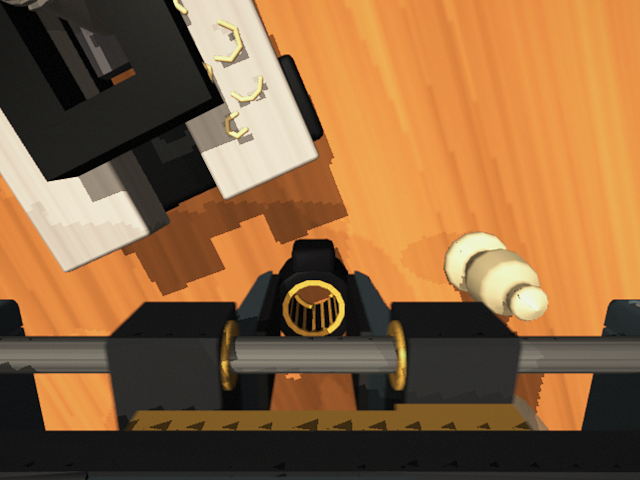

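The second knob is intangible too. I'll check whether the fingers touch anything at all by pressing the tips gently on the bench.

Emit:
send_rows --commands '[[[0.02, 0, 0, 0, 0, 0], [0.035, 0, 0, 0, 0, 0], [0.045, 0, 0, 0, 0, 0], [0.05, 0, 0, 0, 0, 0], [0.05, 0, 0, 0, 0, 0]]]'

```text
time_s: 10.6
ee_pos: [608.4, -168.6, 4.0]
ee_rot: [3.4, 89.6, -16.9]
force: [-2.4, 1.0, 17.7]
gripper_width: 0.5
```

View pics/w11.png

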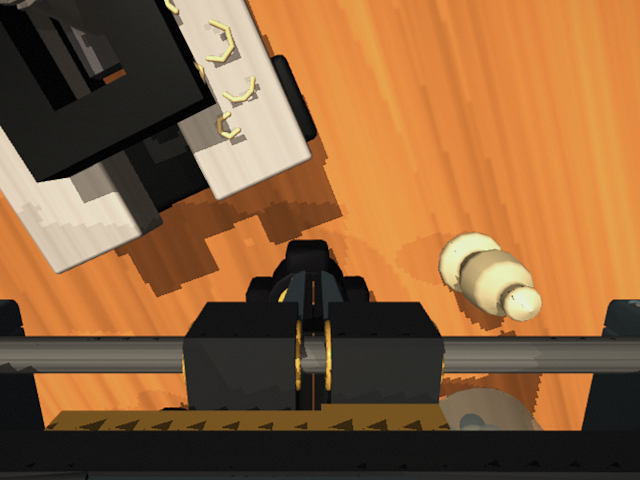

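```bash
python3 -c "
from h import *
snap('scene','s11')
crop('s11',200,200,180,150,4.4,'c15')"
```

```text
10.65 [ 608.43 -168.65    4.04] yaw 159.62 tilt 0.43 j [-16.5  31.9  95.5  -0.   52.2   3.9] [-2.44  0.07 18.72] [0.116 0.313 0.022] 0.53
```

View pics/c15.png

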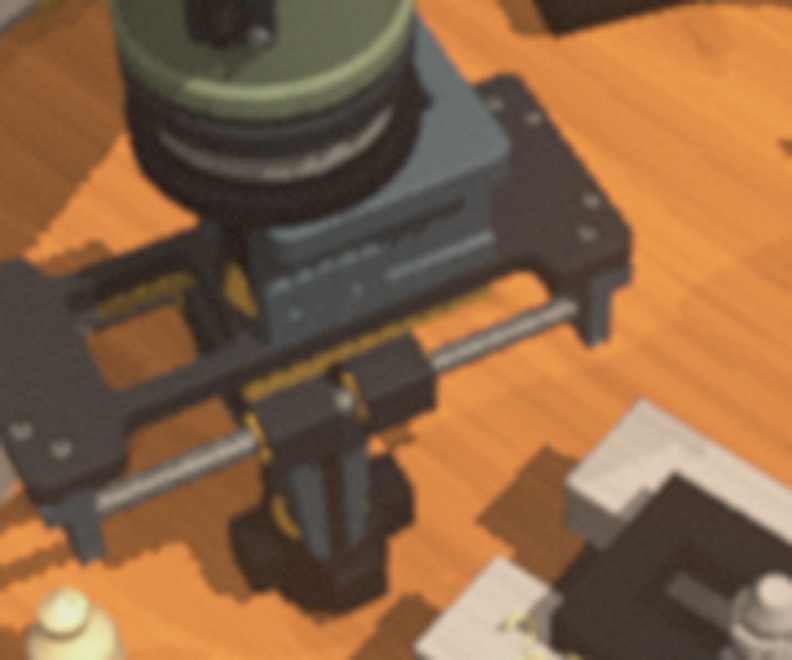

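Emit:
send_rows --commands '[[[-0.3, 0, 0, 0, 0, 0], [-0.7, 0, 0, 0, 0, 0], [-1, 0, 0, 0, 0, 0], [-1, 0, 0, 0, 0, 0]]]'

```text
time_s: 11.2
ee_pos: [607.3, -168.3, 102.3]
ee_rot: [3.3, 89.7, -17.1]
force: [-0.1, 0.2, 0.4]
gripper_width: 0.4
```

```bash
python3 -c "
from h import *
snap('side','d12');snap('scene','s12')
crop('side0',0,0,320,240,2.5,'c16')"
```

```text
11.2 [ 607.33 -168.32  102.34] yaw 159.61 tilt 0.34 j [-16.5  26.3  89.2  -0.   64.1   3.9] [-0.13  0.17  0.42] [-0.039 -0.071 -0.001] 0.36
11.25 [ 605.91 -167.9   100.32] yaw 159.62 tilt 0.1 j [-16.5  26.4  89.4  -0.   64.1   3.9] [-0.95  1.01 -0.27] [-0.027 -0.073 -0.015] 0.41
```

View pics/c16.png

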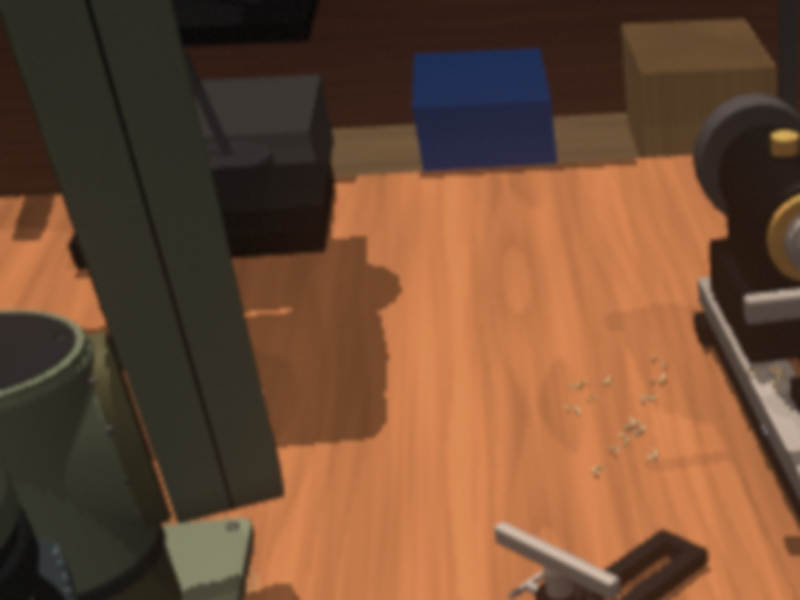

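View pics/d12.png

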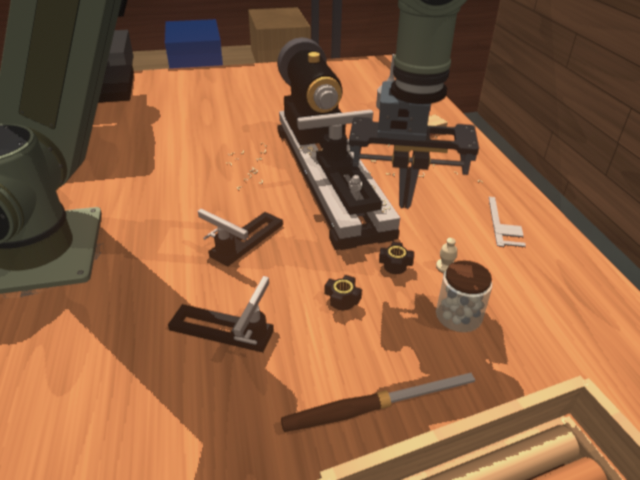

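View pics/s12.png

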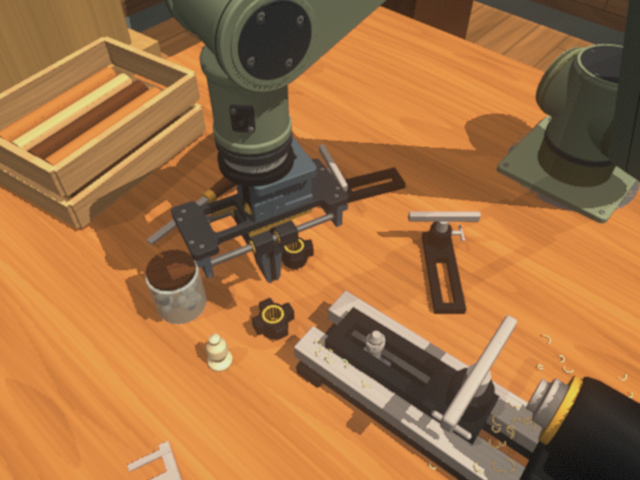

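Emit:
send_rows --commands '[[[0.3, 0, 0, 0, 0, 0], [0.6, 0, 0, 0, 0, 0], [0.6, 0, 0, 0, 0, 0]]]'

```text
time_s: 11.68
ee_pos: [602.3, -166.8, 35.7]
ee_rot: [-175.5, 89.5, 164.1]
force: [-0.5, -0.5, 0.3]
gripper_width: 0.8
```

Emit:
send_rows --commands '[[[0.04, 0, 0, 0, 0, 0], [0.08, 0, 0, 0, 0, 0], [0.1, 0, 0, 0, 0, 0]]]'

```text
time_s: 12.05
ee_pos: [605.9, -167.9, 30.2]
ee_rot: [-0.5, 89.9, -20.8]
force: [-0.1, 0.2, 0.4]
gripper_width: 0.2
```

```bash
python3 -c "
from h import *
snap('scene','s13');crop('s13',200,200,180,150,4.4,'c17')"
```

```text
12.05 [ 605.86 -167.89   30.21] yaw 159.62 tilt 0.06 j [-16.5  30.2  94.1  -0.   55.7   3.9] [-0.1   0.17  0.41] [-0.051 -0.104 -0.017] 0.23
```

View pics/c17.png

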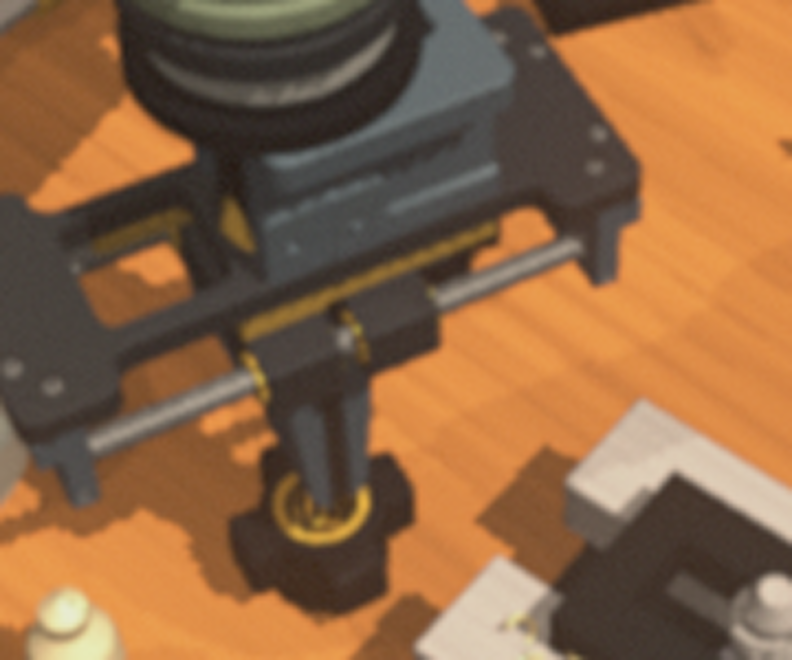

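Both knobs let the fingers through, yet the bench gives a normal reaction. I'll try the specified (nearest) knob once more with a different grasp: the other pair of arms, higher up.

```bash
python3 -c "
from h import *
print(row([605.9,-167.9,30],159.62,[497.0,-231.4,90],232.7))
print(row([605.9,-167.9,30],159.62,[551,-200,90],196))"
```

```text
[-0.6, -0.9745, -0.7997, -0.203, -0.0, -0.0]
[-0.6, -0.4921, -0.4028, -0.1011, -0.0, -0.0]
```

Emit:
send_rows --commands '[[[-0.5, 0, 0, 0, 0, 0], [-0.6, -0.24, -0.2, -0.029, 0, 0], [-0.6, -0.48, -0.4, -0.058, 0, 0], [-0.6, -0.72, -0.6, -0.087, 0, 0], [-0.6, -0.9, -0.75, -0.116, 0, 0], [-0.6, -0.974, -0.8, -0.145, 0, 0], [-0.6, -0.974, -0.8, -0.174, 0, 0], [-0.6, -0.974, -0.8, -0.203, 0, 0], [-0.6, -0.974, -0.8, -0.203, 0, 0], [-0.6, -0.974, -0.8, -0.203, 0, 0]]]' --jaw -0.7

```text
time_s: 13.35
ee_pos: [496.7, -231.2, 90.0]
ee_rot: [-83.4, 90.0, -30.9]
force: [0.0, 1.0, -0.4]
gripper_width: 77.7
```

Emit:
send_rows --commands '[[[0.4, 0, 0, 0, 0, 0], [0.72, 0, 0, 0, 0, 0], [0.78, 0, 0, 0, 0, 0], [0.78, 0, 0, 0, 0, 0], [0.78, 0, 0, 0, 0, 0]]]'

```text
time_s: 13.98
ee_pos: [497.7, -231.7, 13.1]
ee_rot: [-79.9, 89.8, -27.3]
force: [1.0, -0.1, -0.2]
gripper_width: 77.5
```

```bash
python3 -c "
from h import *
snap('wrist','w14')"
```

```text
13.975 [ 497.73 -231.74   13.12] yaw -127.32 tilt 0.16 j [-26.2  25.3 106.4  -0.   48.1 -78.8] [ 1.04 -0.08 -0.19] [ 0.029 -0.145 -0.04 ] 77.49
```

View pics/w14.png

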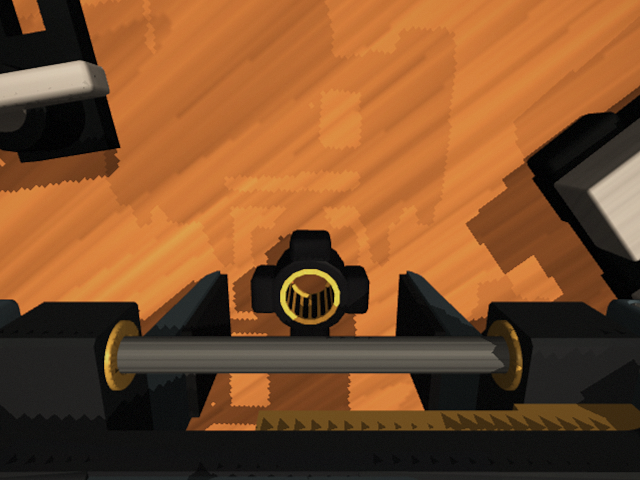

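Emit:
send_rows --commands '[[[0.06, 0, 0, 0, 0, 0], [0.06, 0, 0, 0, 0, 0], [0.06, 0, 0, 0, 0, 0], [0.06, 0, 0, 0, 0, 0], [0.06, 0, 0, 0, 0, 0]]]' --jaw -0.1 --force 10

```text
time_s: 14.65
ee_pos: [496.7, -231.3, 5.8]
ee_rot: [-100.3, 90.0, -47.6]
force: [-0.5, 0.2, 0.2]
gripper_width: 50.4
```

```bash
python3 -c "
from h import *
snap('wrist','w15');crop('w15',200,200,240,180,3.3,'c18')"
```

```text
14.65 [ 496.67 -231.26    5.79] yaw -127.31 tilt 0.01 j [-26.2  25.9 106.8  -0.   47.3 -78.9] [-0.45  0.15  0.25] [ 0.043 -0.185  0.03 ] 50.44
```

View pics/c18.png

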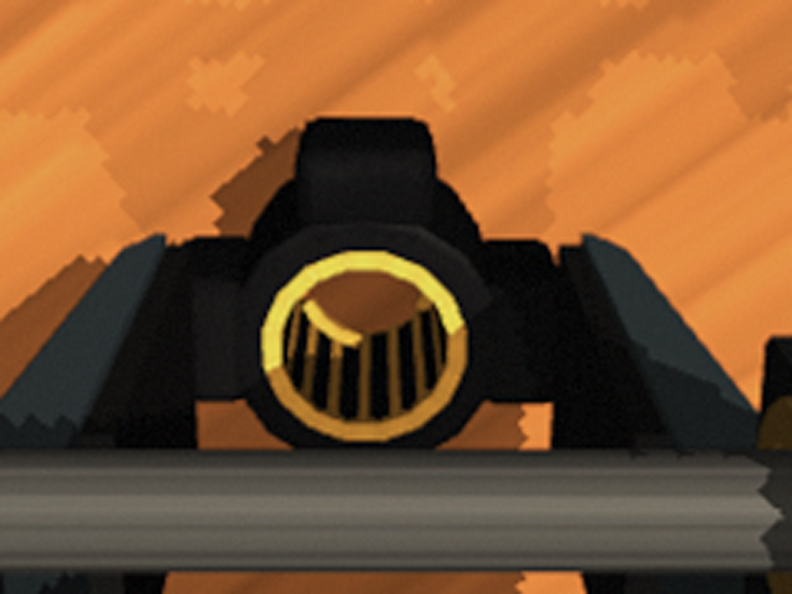

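Emit:
send_rows --commands '[[[0, 0, 0, 0, 0, 0], [0, 0, 0, 0, 0, 0], [0, 0, 0, 0, 0, 0], [-0.2, 0, 0, 0, 0, 0], [-0.4, 0, 0, 0, 0, 0], [-0.4, 0, 0, 0, 0, 0]]]' --jaw 0.3 --force 60

```text
time_s: 15.45
ee_pos: [497.8, -231.8, 47.0]
ee_rot: [-79.7, 89.8, -27.0]
force: [0.4, 0.7, 1.1]
gripper_width: 32.1
```

```bash
python3 -c "
from h import *
snap('side','d16');crop('d16',260,180,170,140,4.5,'c19')"
```

```text
15.45 [ 497.77 -231.8    47.02] yaw -127.31 tilt 0.2 j [-26.2  23.  104.3  -0.   52.6 -78.9] [0.4  0.7  1.12] [ 0.059 -0.196  0.038] 32.13
```

View pics/c19.png

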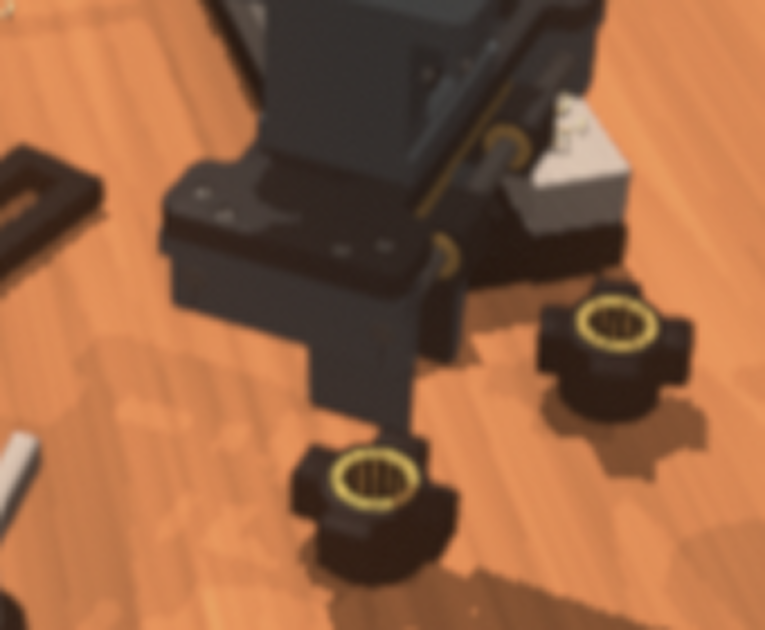

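Emit:
send_rows --commands '[[[0, 0.4, 0, 0, 0, 0], [0, 0.6, 0, 0, 0, 0], [0.2, 0.6, 0, 0, 0, 0], [0.35, 0.6, 0, 0, 0, 0], [0.38, 0.6, 0, 0, 0, 0], [0.39, 0.6, 0, 0, 0, 0], [0.39, 0.6, 0, 0, 0, 0]]]' --jaw 1 --force 20

```text
time_s: 16.38
ee_pos: [449.2, -195.0, 7.0]
ee_rot: [-82.5, 90.0, -29.8]
force: [-0.1, 0.4, -0.3]
gripper_width: 0.5
```

Emit:
send_rows --commands '[[[0.02, 0, 0, 0, 0, 0], [0.04, 0, 0, 0, 0, 0], [0.06, 0, 0, 0, 0, 0], [0.06, 0, 0, 0, 0, 0]]]'

```text
time_s: 16.88
ee_pos: [448.8, -194.8, 0.6]
ee_rot: [114.9, 90.0, 167.6]
force: [0.2, -0.0, -0.1]
gripper_width: 0.7
```

Away from the knobs the tips reach z = 0.6 mm without contact. So at the second knob something solid was at about z = 4 mm. I'll grasp the nearest knob as low as possible, with the tips about 1 mm above the bench.

Emit:
send_rows --commands '[[[-0.3, 0, 0, 0, 0, 0], [-0.5, -0.1, 0, 0, 0, 0], [-0.5, -0.5, 0, 0, 0, 0], [-0.5, -0.6, 0, 0, 0, 0], [-0.4, -0.6, 0, 0, 0, 0], [-0.15, -0.6, 0, 0, 0, 0], [-0.03, -0.6, 0, 0, 0, 0], [0.002, -0.6, 0, 0, 0, 0], [0.002, -0.6, 0, 0, 0, 0]]]' --jaw -0.6

```text
time_s: 18.0
ee_pos: [496.5, -231.1, 0.7]
ee_rot: [164.6, 90.0, -142.7]
force: [-0.5, 0.4, 0.5]
gripper_width: 72.6
```

Emit:
send_rows --commands '[[[0, 0, 0, 0, 0, 0], [0, 0, 0, 0, 0, 0], [0, 0, 0, 0, 0, 0], [0, 0, 0, 0, 0, 0], [0, 0, 0, 0, 0, 0], [0, 0, 0, 0, 0, 0], [0, 0, 0, 0, 0, 0], [0, 0, 0, 0, 0, 0]]]' --jaw 1 --force 10

```text
time_s: 19.0
ee_pos: [496.9, -231.7, 1.2]
ee_rot: [-103.2, 89.9, -50.5]
force: [-2.2, -2.0, 5.7]
gripper_width: 57.5
```

```bash
python3 -c "
from h import *
snap('wrist','w17')"
```

```text
19.0 [ 496.91 -231.69    1.17] yaw -127.29 tilt 0.07 j [-26.2  26.2 107.1  -0.   46.6 -78.9] [-2.24 -2.03  5.67] [-0.327  0.213  0.05 ] 57.55
```

View pics/w17.png

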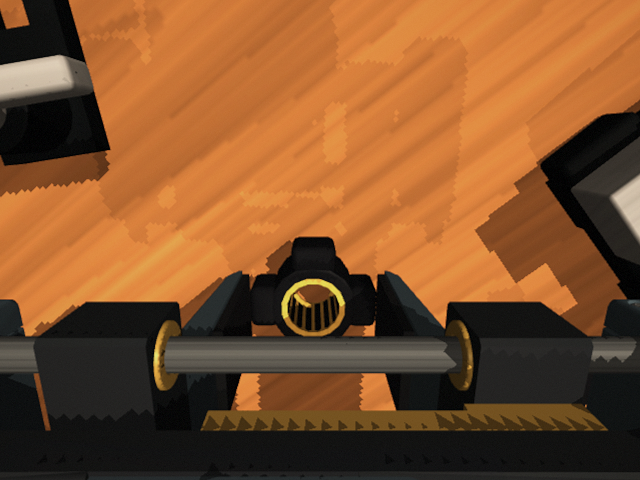

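The jaws stopped at 57.5 mm, which is the arm width, and the contact is real. So the knob is solid but the fingers only catch it about 30 mm lower than their picture suggests. I'll open and go down gently, watching the force, for a deeper hold.

Emit:
send_rows --commands '[[[0, 0, 0, 0, 0, 0], [0, 0, 0, 0, 0, 0], [0.02, 0, 0, 0, 0, 0], [0.04, 0, 0, 0, 0, 0], [0.05, 0, 0, 0, 0, 0], [0.05, 0, 0, 0, 0, 0]]]' --jaw -0.6

```text
time_s: 19.8
ee_pos: [496.6, -231.2, -4.6]
ee_rot: [107.0, 90.0, 159.7]
force: [-0.2, 0.5, -0.1]
gripper_width: 72.5
```

```bash
python3 -c "
from h import *
snap('side','d18');crop('d18',260,180,170,140,4.5,'c20')
snap('wrist','w18')"
```

```text
19.8 [ 496.55 -231.18   -4.62] yaw -127.31 tilt 0.02 j [-26.2  26.7 107.4  -0.   46.  -78.9] [-0.24  0.5  -0.06] [ 0.057 -0.13   0.002] 72.51
19.85 [ 496.59 -231.23   -4.53] yaw -127.31 tilt 0.01 j [-26.2  26.7 107.4  -0.   46.  -78.9] [ 1.51 -0.52  0.2 ] [ 0.074 -0.157  0.001] 73.05
```

View pics/c20.png

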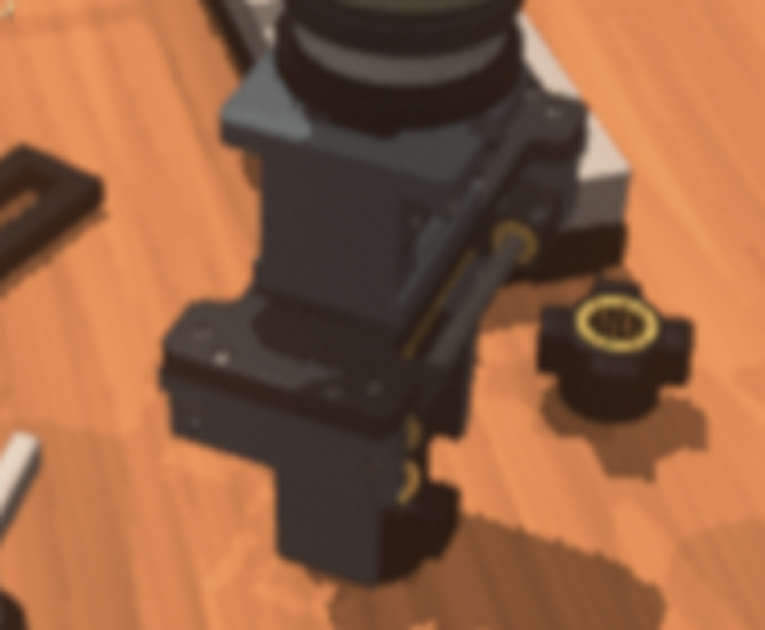

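View pics/w18.png

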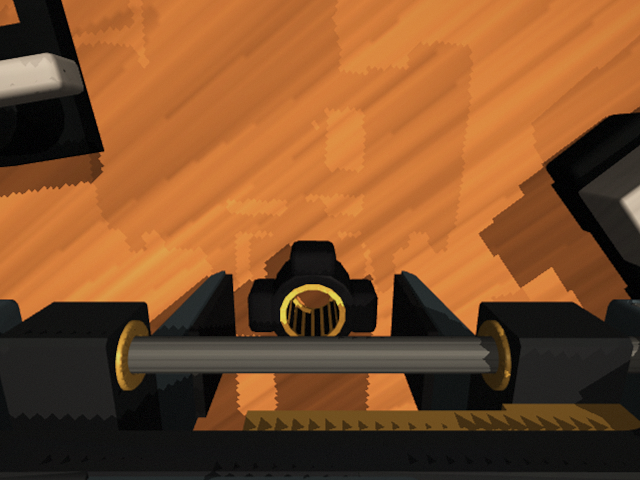

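Emit:
send_rows --commands '[[[0.02, 0, 0, 0, 0, 0], [0.04, 0, 0, 0, 0, 0], [0.06, 0, 0, 0, 0, 0], [0.07, 0, 0, 0, 0, 0], [0.07, 0, 0, 0, 0, 0]]]'

```text
time_s: 20.52
ee_pos: [496.5, -231.2, -11.6]
ee_rot: [124.5, 90.0, 177.2]
force: [-0.1, -0.2, -0.3]
gripper_width: 72.9
```

Emit:
send_rows --commands '[[[0, 0, 0, 0, 0, 0], [0, 0, 0, 0, 0, 0], [0, 0, 0, 0, 0, 0], [0, 0, 0, 0, 0, 0]]]' --jaw 1 --force 20

```text
time_s: 21.02
ee_pos: [496.7, -231.3, -11.4]
ee_rot: [-107.2, 90.0, -54.5]
force: [-0.3, 0.1, 0.8]
gripper_width: 57.9
```

```bash
python3 -c "
from h import *
snap('wrist','w19')"
```

```text
21.025 [ 496.69 -231.3   -11.37] yaw -127.3 tilt 0.02 j [-26.2  27.2 107.8  -0.   45.1 -78.9] [-0.35  0.12  0.82] [ 0.028 -0.119  0.034] 57.88
```

View pics/w19.png

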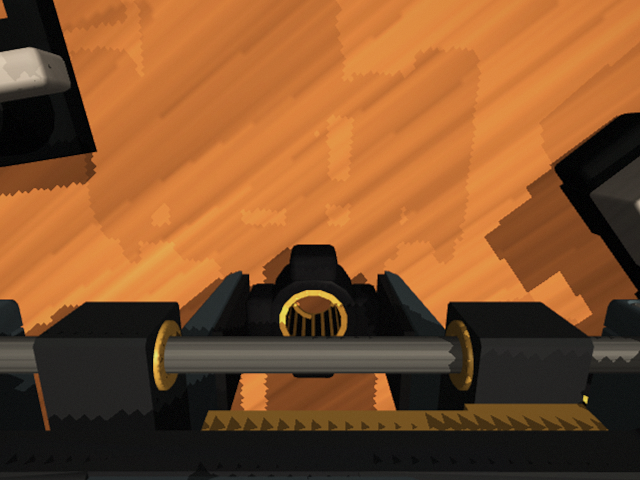

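Emit:
send_rows --commands '[[[-0.2, 0, 0, 0, 0, 0], [-0.5, 0, 0, 0, 0, 0], [-0.9, 0, 0, 0, 0, 0], [-1, 0, 0, 0, 0, 0], [-1, 0, 0, 0, 0, 0]]]'

```text
time_s: 21.7
ee_pos: [496.3, -231.0, 88.0]
ee_rot: [102.1, 90.0, 154.8]
force: [-0.3, 0.1, -4.0]
gripper_width: 57.7
```

```bash
python3 -c "
from h import *
snap('wrist','w20')
print(row([496.7,-231.3,88.6],232.7,[535,-126,140],210))
print(row([535,-126,140],210,[572,-22,150],188))"
```

```text
21.7 [ 496.25 -230.97   88.02] yaw -127.3 tilt 0.03 j [-26.2  20.4 101.4  -0.   58.2 -78.9] [-0.28  0.05 -3.97] [ 0.044 -0.163 -0.027] 57.7
[-0.514, 0.3334, 1.0697, 0.0631, -0.0, 0.0]
[-0.1, 0.7157, 0.8404, 0.0611, 0.0, 0.0]
```

View pics/w20.png

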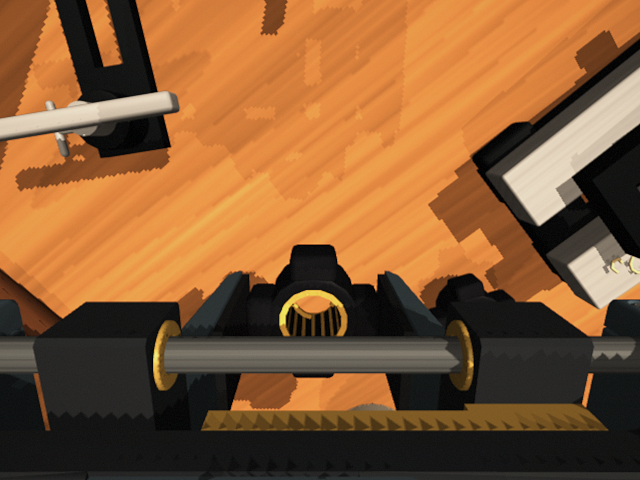

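Emit:
send_rows --commands '[[[-0.3, 0, 0.1, 0, 0, 0], [-0.51, 0.1, 0.4, 0.021, 0, 0], [-0.51, 0.2, 0.75, 0.042, 0, 0], [-0.51, 0.32, 1.0, 0.063, 0, 0]]]'

```text
time_s: 22.25
ee_pos: [531.2, -130.8, 137.5]
ee_rot: [131.7, 89.8, 161.5]
force: [-0.4, 0.2, -3.9]
gripper_width: 57.5
```

Emit:
send_rows --commands '[[[-0.1, 0.1, 0.15, 0.01, 0, 0], [-0.1, 0.35, 0.4, 0.03, 0, 0], [-0.1, 0.55, 0.65, 0.05, 0, 0], [-0.1, 0.65, 0.8, 0.061, 0, 0], [-0.1, 0.65, 0.8, 0.061, 0, 0], [-0.1, 0.65, 0.8, 0.061, 0, 0]]]'

```text
time_s: 23.0
ee_pos: [567.5, -36.5, 148.1]
ee_rot: [179.2, 89.8, -172.7]
force: [0.3, 0.3, -3.4]
gripper_width: 58.0
```

```bash
python3 -c "
from h import *
snap('wrist','w21')"
```

```text
23.0 [567.49 -36.49 148.11] yaw -171.9 tilt 0.17 j [ -4.8  19.3  93.6  -0.   67.3 -12.9] [ 0.26  0.3  -3.4 ] [-0.009 -0.091 -0.003] 58.0
```

View pics/w21.png

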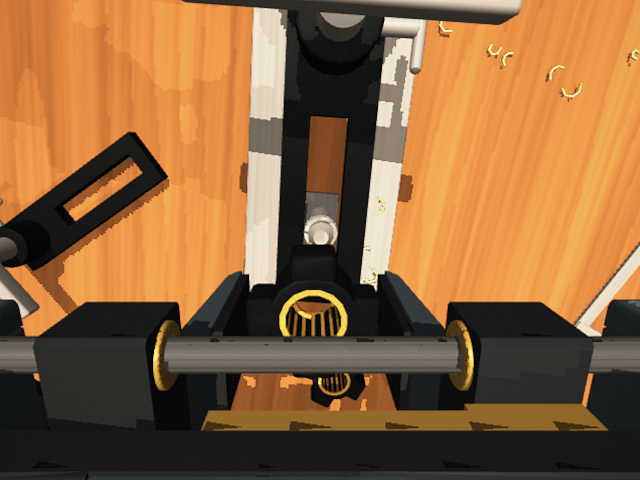

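```bash
python3 -c "
from h import *
crop('w21',250,200,130,140,4,'c22')
tcp=np.array([567.49,-36.49,148.11])
P=at_z('w21',320,235,97);K=at_z('w21',313,314.5,tcp[2]+45.4);print(P,K,Rt(188.1).T@(K-tcp),Rt(188.1).T@(P-tcp))"
```

```text
[570.04537654 -21.16535543  97.        ] [567.38409285 -32.5216635  193.51      ] [-45.4          3.94366946   0.45429292] [51.11       14.81170497  4.68914452]
```

View pics/c22.png

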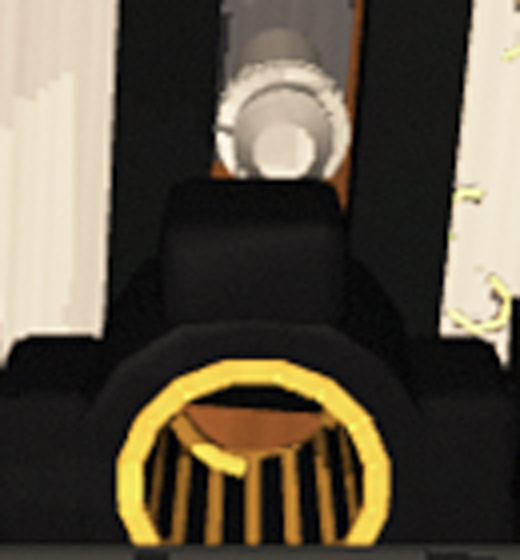

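```bash
python3 -c "
from h import *
tcp=np.array([567.49,-36.49,148.11]);R=Rt(188.1)
P=at_z('w21',321.2,237.5,97);K=at_z('w21',313.4,320,tcp[2]+45.4);print(P,R.T@(K-tcp),R.T@(P-tcp))
for n,u,v,t in [('w17',313,309,[496.9,-231.7,1.17]),('w18',312.5,312,[496.6,-231.2,-4.6]),('w19',313,317,[496.7,-231.3,-11.4]),('w20',313.3,319,[496.25,-231,88.0])]:
  z=34 if n!='w20' else 88+45.4
  print(n,(Rt(232.7).T@(at_z(n,u,v,z)-np.array(t))))
crop('w20',250,230,130,140,4,'c23');crop('w18',250,230,130,140,4,'c24')
"
```

```text
[571.05642789 -22.70413963  97.        ] [-45.4          1.41411444   0.62182741] [51.11       13.14581382  5.47329269]
w17 [-32.83         0.53727397   0.39270772]
w18 [-38.6          1.60401378   0.16713888]
w19 [-45.4          2.52877672   0.35888595]
w20 [-45.4          1.54482048   0.5207509 ]
```

View pics/c24.png

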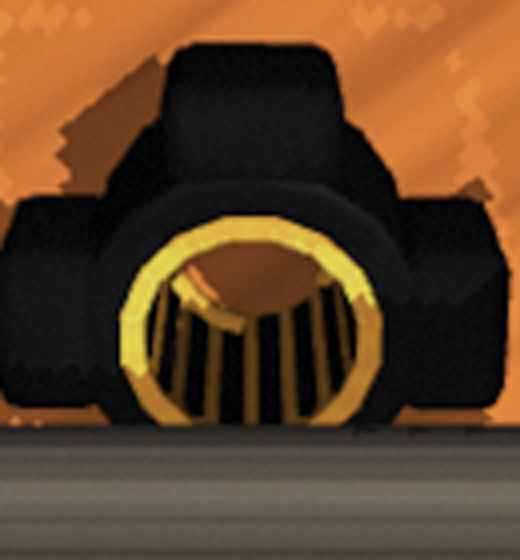

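Emit:
send_rows --commands '[[[0, 0.119, 0.05, 0, 0, 0], [0, 0.119, 0.05, 0, 0, 0], [0.25, 0.119, 0.05, 0, 0, 0], [0.48, 0.119, 0.05, 0, 0, 0], [0.52, 0.119, 0.05, 0, 0, 0], [0.52, 0.119, 0.05, 0, 0, 0], [0.52, 0.119, 0.05, 0, 0, 0]]]'

```text
time_s: 23.92
ee_pos: [572.7, -23.6, 98.7]
ee_rot: [-14.5, 89.9, -6.4]
force: [-0.6, 0.2, -2.1]
gripper_width: 57.6
```

```bash
python3 -c "
from h import *
snap('wrist','w23');snap('scene','s23');snap('side','d23')
crop('w23',240,220,150,130,4,'c25');crop('s23',320,270,110,110,5,'c26');crop('d23',310,130,100,90,5,'c27')
a=cv2.imread('pics/c25.png');b=cv2.imread('pics/c26.png');c=cv2.imread('pics/c27.png')
o=np.zeros((600,800,3),np.uint8);o[:260,:300]=cv2.resize(a,(300,260));o[:500,300:800]=cv2.resize(b,(500,500));o[260:530,:300]=cv2.resize(c,(300,270));cv2.imwrite('pics/m23.png',o)"
```

```text
23.925 [572.68 -23.61  98.71] yaw -171.95 tilt 0.13 j [ -3.5  21.9  97.3  -0.   60.7 -11.6] [-0.58  0.23 -2.14] [-0.015 -0.144  0.014] 57.57
23.975 [572.6  -23.57  98.64] yaw -171.94 tilt 0.12 j [ -3.5  21.9  97.3  -0.   60.7 -11.6] [ 0.8   0.87 -3.05] [-0.021 -0.113 -0.025] 57.74
24.025 [572.5  -23.54  98.55] yaw -171.94 tilt 0.12 j [ -3.5  21.9  97.3  -0.   60.7 -11.6] [-0.24 -0.03 -4.31] [-0.012 -0.07   0.059] 57.92
```

View pics/m23.png

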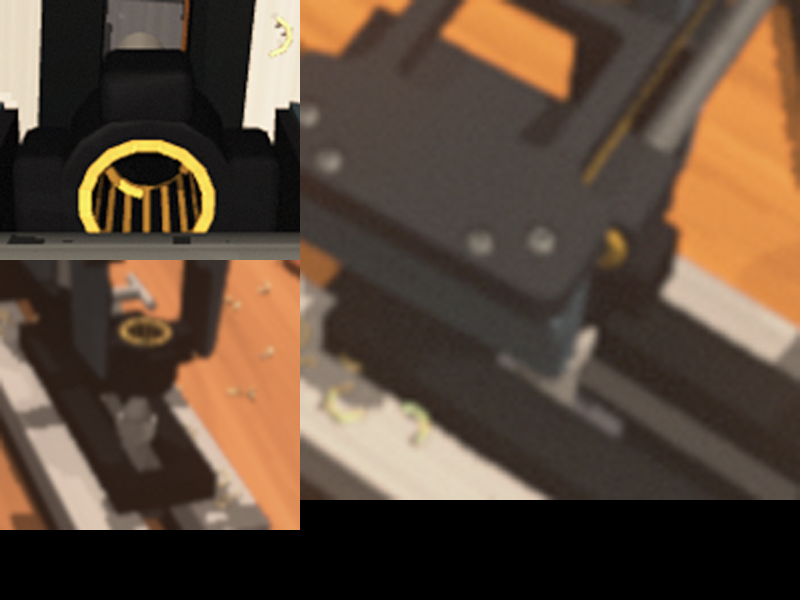

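View pics/c25.png

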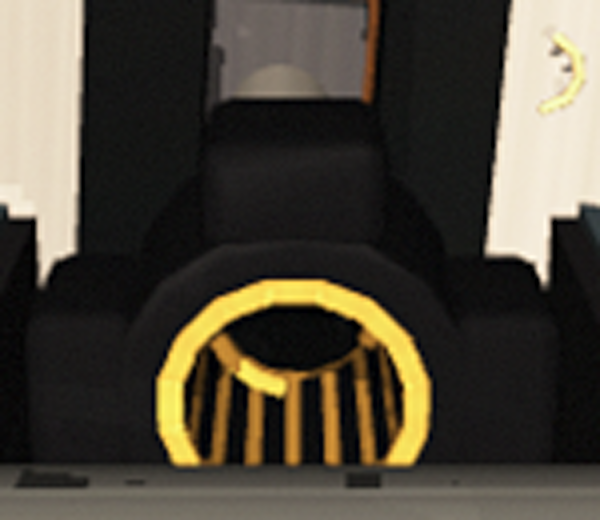

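```bash
python3 -c "
from h import *
crop('d23',320,130,80,70,10,'c28')
tcp=np.array([572.5,-23.5,98.5])
print(at_z('d23',358.3,153.3,144),at_z('d23',355.7,176.7,97))
print(at_z('w23',240+294/4,220+400/4,144))"
```

```text
[572.59428037 -26.16346263 144.        ] [570.30769832 -26.62760476  97.        ]
[572.9108302  -22.16452355 144.        ]
```

View pics/c28.png

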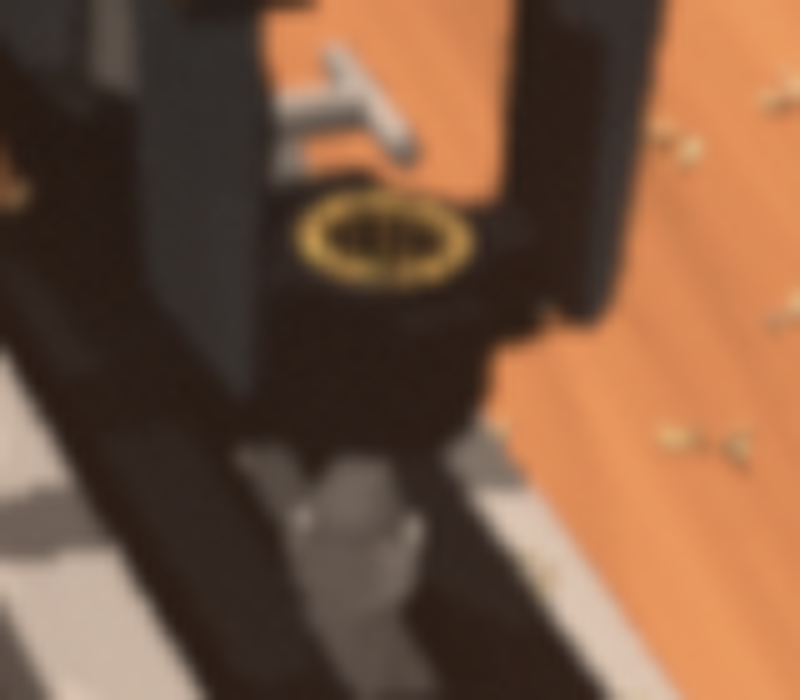

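Emit:
send_rows --commands '[[[0, 0, -0.019, 0, 0, 0], [0.06, 0, -0.019, 0, 0, 0], [0.12, 0, -0.019, 0, 0, 0], [0.16, 0, -0.019, 0, 0, 0], [0.19, 0, -0.019, 0, 0, 0], [0.22, 0, -0.019, 0, 0, 0], [0.22, 0, -0.019, 0, 0, 0]]]' --force 12

```text
time_s: 24.95
ee_pos: [569.8, -23.8, 75.3]
ee_rot: [178.6, 90.0, -173.4]
force: [-0.4, -0.4, -4.6]
gripper_width: 57.8
```

```bash
python3 -c "
from h import *
snap('side','d24')
crop('d24',320,130,80,70,10,'c29')"
```

```text
24.95 [569.79 -23.78  75.29] yaw -171.95 tilt 0.03 j [ -3.5  23.   99.3  -0.   57.7 -11.6] [-0.43 -0.38 -4.58] [-0.064 -0.135 -0.015] 57.79
```

View pics/c29.png

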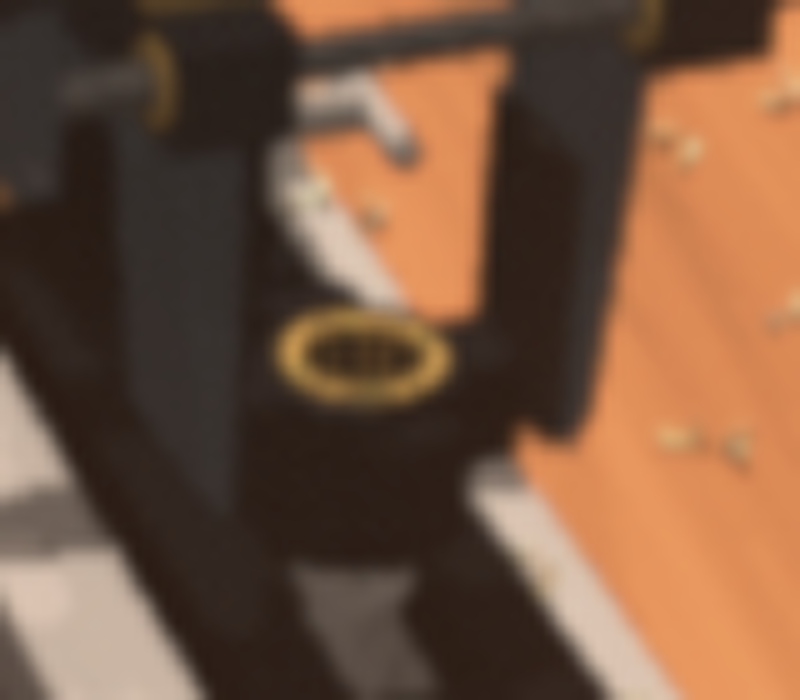

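Emit:
send_rows --commands '[[[0.01, 0, 0, 0, 0, 0], [0.02, 0, 0, 0, 0, 0], [0.03, 0, 0, 0, 0, 0], [0.03, 0, 0, 0, 0, 0]]]'

```text
time_s: 25.5
ee_pos: [570.0, -23.7, 72.5]
ee_rot: [-70.3, 90.0, -62.2]
force: [-0.5, -0.7, -3.0]
gripper_width: 57.8
```

Emit:
send_rows --commands '[[[0.01, 0, 0, 0, 0, 0], [0.015, 0, 0, 0, 0, 0], [0.015, 0, 0, 0, 0, 0]]]'

```text
time_s: 25.88
ee_pos: [570.0, -23.7, 71.0]
ee_rot: [-67.4, 90.0, -59.3]
force: [-0.2, 0.3, -3.1]
gripper_width: 58.2
```

Emit:
send_rows --commands '[[[0.01, 0, 0, 0, 0, 0], [0.015, 0, 0, 0, 0, 0], [0.015, 0, 0, 0, 0, 0]]]'

```text
time_s: 26.25
ee_pos: [569.9, -23.8, 69.5]
ee_rot: [-99.9, 90.0, -91.8]
force: [0.8, 0.6, -4.6]
gripper_width: 57.9
```

Emit:
send_rows --commands '[[[0.01, 0, 0, 0, 0, 0], [0.015, 0, 0, 0, 0, 0], [0.015, 0, 0, 0, 0, 0]]]'

```text
time_s: 26.62
ee_pos: [570.0, -23.8, 68.4]
ee_rot: [-29.9, 90.0, -21.8]
force: [-0.8, -0.2, 0.9]
gripper_width: 57.7
```

Emit:
send_rows --commands '[[[0, 0, 0, 0, 0, 0], [0, 0, 0, 0, 0, 0]]]' --jaw -0.32

```text
time_s: 26.88
ee_pos: [570.3, -23.8, 68.3]
ee_rot: [-16.0, 89.9, -7.9]
force: [-0.7, -0.6, -1.5]
gripper_width: 60.3
```

```bash
cat >> h.py <<'E'
def ring(n):
    p=load(n)[0].astype(int); s=p[270:345,255:375]
    m=(s[...,0]>150)&(s[...,1]>110)&(s[...,2]<110)
    v,u=np.nonzero(m); 
    print("ring",n,"top",270+v.min(),"px",len(v),"cols",255+u.min(),255+u.max(),"top per col",[270+int(np.nonzero(m[:,c])[0].min()) if m[:,c].any() else None for c in range(48,70,4)])
E
python3 -c "
from h import *
snap('wrist','w25');ring('w25');ring('w23')
crop('w25',240,220,150,130,4,'c30')"
```

```text
26.875 [570.31 -23.79  68.31] yaw -171.94 tilt 0.05 j [ -3.5  23.4  99.8  -0.   56.8 -11.6] [-0.71 -0.57 -1.51] [ 0.015 -0.135  0.018] 60.27
ring w25 top 291 px 1106 cols 279 346 top per col [292, 291, 291, 291, 291, 292]
ring w23 top 290 px 1078 cols 279 346 top per col [291, 290, 290, 290, 290, 291]
```

View pics/c30.png

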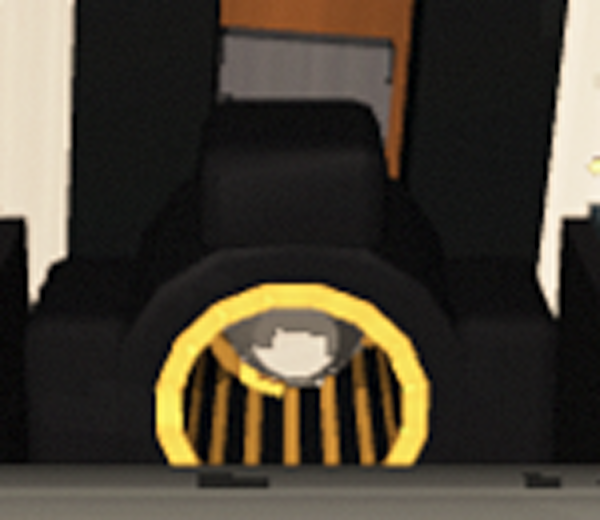

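Emit:
send_rows --commands '[[[0, 0, 0, -0.011, 0, 0], [0, 0, 0, -0.022, 0, 0], [0, 0, 0, -0.033, 0, 0], [0, 0, 0, -0.044, 0, 0], [0, 0, 0, -0.055, 0, 0], [0, 0, 0, -0.066, 0, 0], [0, 0, 0, -0.077, 0, 0], [0, 0, 0, -0.088, 0, 0], [0, 0, 0, -0.099, 0, 0], [0, 0, 0, -0.11, 0, 0], [0, 0, 0, -0.11, 0, 0]]]'

```text
time_s: 28.3
ee_pos: [570.1, -23.9, 68.6]
ee_rot: [-80.2, 90.0, -32.6]
force: [0.4, -0.0, 3.5]
gripper_width: 60.0
```

```bash
python3 -c "
from h import *
snap('wrist','w26');ring('w26')
crop('w26',240,220,150,130,4,'c31')"
```

```text
28.3 [570.12 -23.95  68.56] yaw -132.38 tilt 0.04 j [ -3.5  23.4  99.8  -0.   56.8 -51.1] [ 0.39 -0.01  3.46] [-0.101  0.077 -0.07 ] 59.97
ring w26 top 292 px 703 cols 279 347 top per col [294, 293, 292, 292, 293, 294]
```

View pics/c31.png

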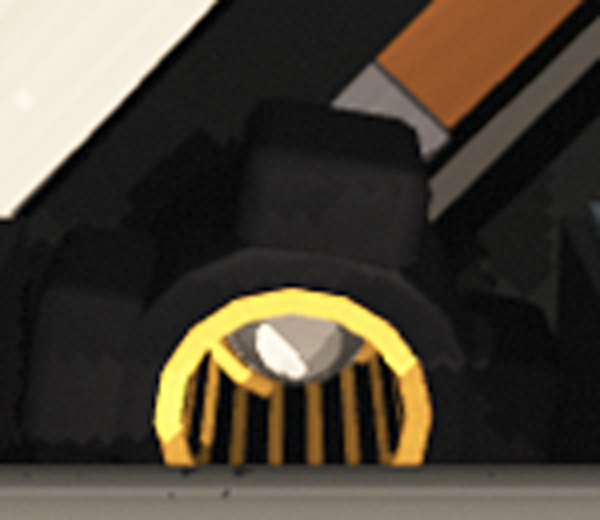

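Emit:
send_rows --commands '[[[0, 0, 0, -0.01, 0, 0], [0, 0, 0, -0.02, 0, 0], [0, 0, 0, -0.03, 0, 0], [0, 0, 0, -0.04, 0, 0], [0, 0, 0, -0.05, 0, 0], [0, 0, 0, -0.06, 0, 0], [0, 0, 0, -0.07, 0, 0], [0, 0, 0, -0.07, 0, 0]]]'

```text
time_s: 29.35
ee_pos: [570.5, -24.2, 68.7]
ee_rot: [-104.0, 89.9, -31.2]
force: [-0.8, -1.4, 5.0]
gripper_width: 60.1
```

```bash
python3 -c "
from h import *
snap('wrist','w27');ring('w27')"
```

```text
29.35 [570.5  -24.22  68.7 ] yaw -107.22 tilt 0.1 j [ -3.6  23.4  99.7  -0.1  56.8 -76.3] [-0.83 -1.41  5.02] [-0.354 -0.031 -0.046] 60.14
ring w27 top 294 px 770 cols 279 347 top per col [296, 295, 294, 294, 295, 296]
```

Emit:
send_rows --commands '[[[-0.004, 0, 0, -0.008, 0, 0], [-0.008, 0, 0, -0.016, 0, 0], [-0.008, 0, 0, -0.024, 0, 0], [-0.008, 0, 0, -0.032, 0, 0], [-0.008, 0, 0, -0.04, 0, 0], [-0.008, 0, 0, -0.04, 0, 0]]]'

```text
time_s: 30.15
ee_pos: [570.5, -24.0, 69.1]
ee_rot: [-105.8, 89.9, -18.6]
force: [0.4, -2.0, 2.4]
gripper_width: 59.8
```

```bash
python3 -c "
from h import *
snap('wrist','w28');ring('w28')"
```

```text
30.15 [570.5  -23.99  69.12] yaw -92.86 tilt 0.08 j [ -3.5  23.4  99.7  -0.   56.9 -90.7] [ 0.4  -1.99  2.41] [-0.184 -0.176 -0.071] 59.8
ring w28 top 294 px 778 cols 279 347 top per col [295, 295, 294, 294, 295, 295]
```

Emit:
send_rows --commands '[[[0, 0, 0, -0.008, 0, 0], [0, 0, 0, -0.016, 0, 0], [0, 0, 0, -0.024, 0, 0], [0, 0, 0, -0.032, 0, 0], [0, 0, 0, -0.04, 0, 0], [0, 0, 0, -0.04, 0, 0]]]'

```text
time_s: 30.95
ee_pos: [569.3, -23.4, 67.8]
ee_rot: [64.0, 89.9, 165.5]
force: [0.3, -0.3, -3.3]
gripper_width: 60.4
```

```bash
python3 -c "
from h import *
snap('wrist','w29');ring('w29')
crop('w29',240,220,150,130,4,'c32')"
```

```text
30.95 [569.28 -23.43  67.79] yaw -78.44 tilt 0.11 j [  -3.5   23.4   99.8    0.    56.9 -105.1] [ 0.32 -0.32 -3.31] [ 0.06  -0.241 -0.015] 60.43
ring w29 top 292 px 758 cols 279 346 top per col [294, 293, 293, 293, 294, 294]
```

View pics/c32.png

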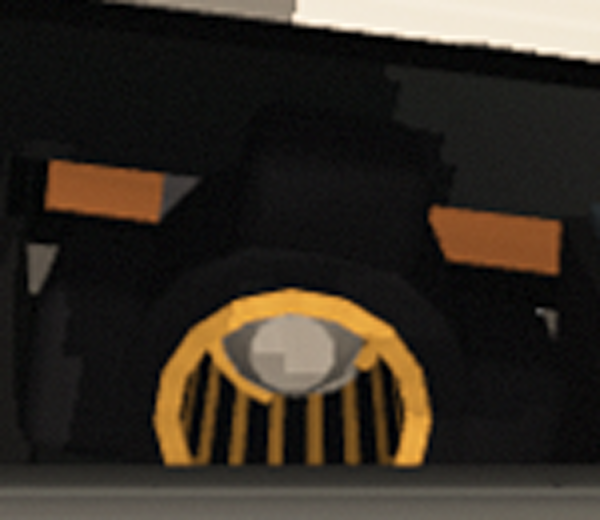

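Emit:
send_rows --commands '[[[0.01, 0, 0, 0, 0, 0], [0.02, 0, 0, 0, 0, 0], [0.025, 0, 0, 0, 0, 0], [0.025, 0, 0, 0, 0, 0]]]'

```text
time_s: 31.5
ee_pos: [569.7, -23.7, 66.2]
ee_rot: [83.0, 90.0, -175.3]
force: [0.6, -0.1, -3.3]
gripper_width: 60.3
```

```bash
python3 -c "
from h import *
snap('wrist','w30');ring('w30')"
```

```text
31.5 [569.7  -23.74  66.18] yaw -78.35 tilt 0.03 j [  -3.5   23.5   99.9   -0.    56.6 -105.2] [ 0.64 -0.13 -3.33] [ 0.096 -0.105  0.011] 60.29
ring w30 top 293 px 738 cols 279 346 top per col [295, 294, 293, 293, 294, 295]
```

Emit:
send_rows --commands '[[[0.01, 0, 0, 0, 0, 0], [0.015, 0, 0, 0, 0, 0], [0.015, 0, 0, 0, 0, 0]]]'

```text
time_s: 31.92
ee_pos: [570.1, -23.8, 65.4]
ee_rot: [-117.8, 90.0, -16.1]
force: [-1.7, -0.4, 1.2]
gripper_width: 60.2
```

Emit:
send_rows --commands '[[[0.008, 0, 0, 0, 0, 0], [0.008, 0, 0, 0, 0, 0], [0.008, 0, 0, 0, 0, 0]]]'

```text
time_s: 32.3
ee_pos: [570.2, -23.6, 64.5]
ee_rot: [-94.9, 89.9, 6.8]
force: [-1.4, 1.1, 3.6]
gripper_width: 60.4
```

```bash
python3 -c "
from h import *
snap('wrist','w31');ring('w31')
crop('w31',240,220,150,130,4,'c33')
snap('side','d31');crop('d31',320,130,80,70,10,'c34')"
```

```text
32.3 [570.25 -23.64  64.46] yaw -78.35 tilt 0.05 j [  -3.5   23.6  100.     0.    56.3 -105.2] [-1.42  1.13  3.58] [ 0.324  0.119 -0.018] 60.39
ring w31 top 293 px 747 cols 279 347 top per col [295, 294, 293, 294, 294, 295]
32.35 [570.25 -23.6   64.37] yaw -78.35 tilt 0.05 j [  -3.5   23.6  100.     0.    56.3 -105.2] [-1.03  2.53  5.38] [ 0.347  0.124 -0.04 ] 60.14
```

View pics/c33.png

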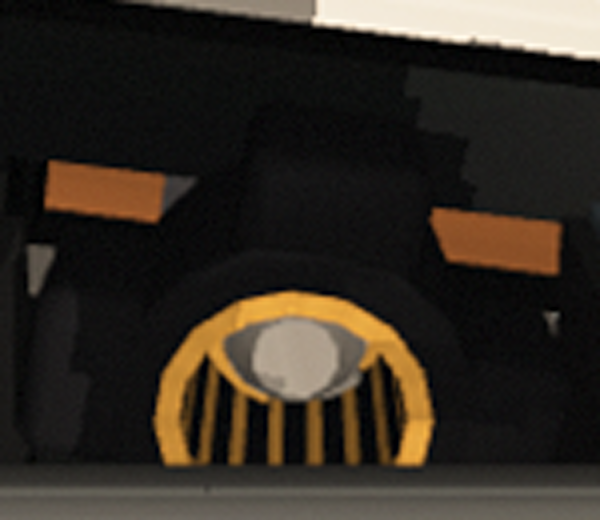

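View pics/c34.png

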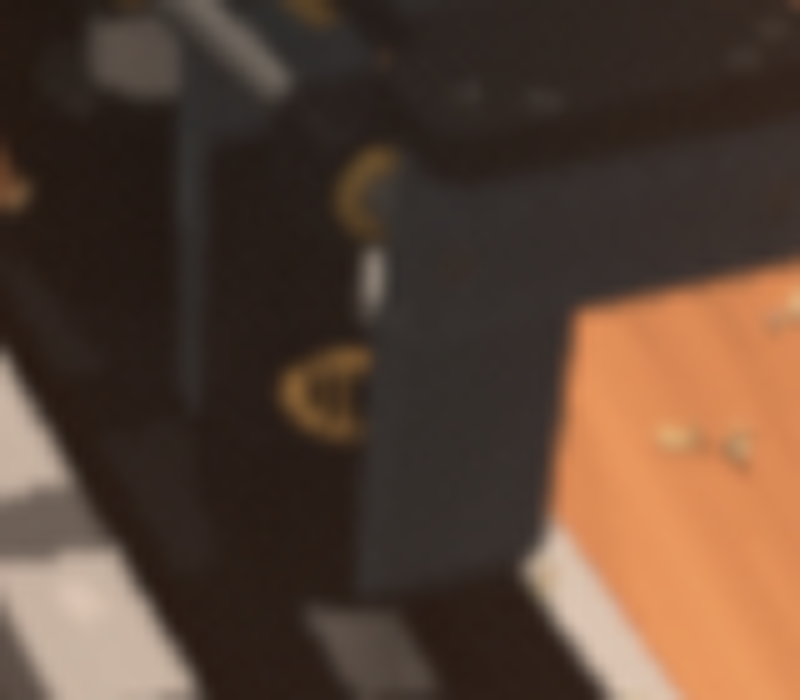

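Emit:
send_rows --commands '[[[0, 0, 0, 0, 0, 0], [0, 0, 0, 0, 0, 0]]]' --jaw -0.4

```text
time_s: 32.65
ee_pos: [569.9, -23.9, 63.5]
ee_rot: [127.5, 90.0, -130.8]
force: [0.9, -0.7, 0.3]
gripper_width: 63.5
```

```bash
python3 -c "
from h import *
snap('wrist','w32');ring('w32')"
```

```text
32.65 [569.89 -23.94  63.55] yaw -78.34 tilt 0.03 j [  -3.5   23.7  100.1   -0.    56.2 -105.2] [ 0.89 -0.72  0.32] [ 0.147 -0.092 -0.056] 63.55
ring w32 top 295 px 726 cols 280 348 top per col [296, 295, 295, 295, 295, 296]
```

Emit:
send_rows --commands '[[[0, 0, 0, 0.008, 0, 0], [0, 0, 0, 0.018, 0, 0], [0, 0, 0, 0.029, 0, 0], [0.001, 0, 0, 0.04, 0, 0], [0.003, 0, 0, 0.051, 0, 0], [0.005, 0, 0, 0.062, 0, 0], [0.006, 0, 0, 0.073, 0, 0], [0.008, 0, 0, 0.084, 0, 0], [0.01, 0, 0, 0.095, 0, 0], [0.01, 0, 0, 0.095, 0, 0]]]' --jaw -0.32

```text
time_s: 33.95
ee_pos: [569.9, -23.7, 62.8]
ee_rot: [111.8, 90.0, 179.3]
force: [0.1, -0.1, 0.4]
gripper_width: 60.0
```

```bash
python3 -c "
from h import *
snap('wrist','w33');ring('w33')
crop('w33',240,220,150,130,4,'c35')"
```

```text
33.95 [569.87 -23.7   62.76] yaw -112.49 tilt 0.02 j [ -3.5  23.7 100.2  -0.   56.1 -71. ] [ 0.06 -0.06  0.36] [ 0.15 -0.17  0.04] 60.04
ring w33 top 297 px 693 cols 279 348 top per col [298, 298, 297, 297, 297, 298]
```

View pics/c35.png

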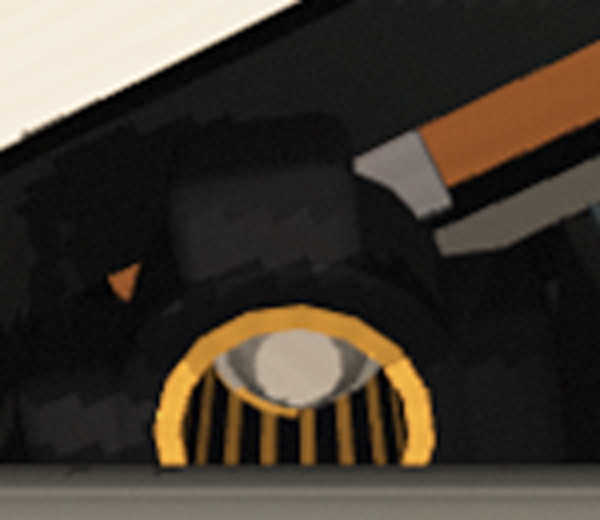

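```bash
python3 -c "
from h import *
ims=[]
for n in('w25','w31','w32','w33'):
    p=load(n)[0][285:335,270:356,::-1]; p=np.clip(p.astype(float)*1.5,0,255).astype(np.uint8); ims.append(cv2.resize(p,(400,300) if 0 else (400,233),interpolation=cv2.INTER_CUBIC))
cv2.imwrite('pics/m33.png',np.vstack([np.hstack(ims[:2]),np.hstack(ims[2:])]))"
```

```text
(no output)
```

View pics/m33.png

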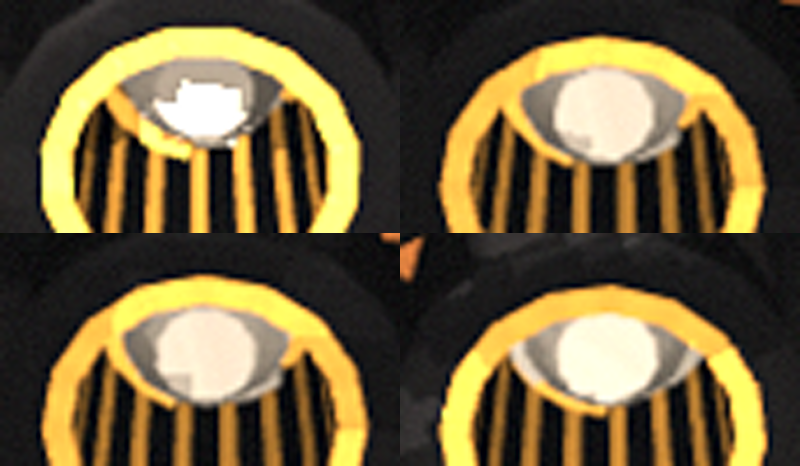

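Emit:
send_rows --commands '[[[0.001, 0, 0, 0.011, 0, 0], [0.003, 0, 0, 0.022, 0, 0], [0.005, 0, 0, 0.033, 0, 0], [0.007, 0, 0, 0.044, 0, 0], [0.008, 0, 0, 0.055, 0, 0], [0.01, 0, 0, 0.066, 0, 0], [0.012, 0, 0, 0.077, 0, 0], [0.013, 0, 0, 0.088, 0, 0], [0.015, 0, 0, 0.099, 0, 0], [0.017, 0, 0, 0.11, 0, 0], [0.017, 0, 0, 0.11, 0, 0]]]'

```text
time_s: 35.38
ee_pos: [570.2, -23.8, 61.3]
ee_rot: [-49.0, 90.0, -21.0]
force: [-0.3, -0.2, -0.3]
gripper_width: 60.0
```

```bash
python3 -c "
from h import *
snap('wrist','w34');ring('w34')
ims=[]
for n in('w25','w31','w33','w34'):
    p=load(n)[0][285:335,270:356,::-1]; p=np.clip(p.astype(float)*1.5,0,255).astype(np.uint8); ims.append(cv2.resize(p,(400,300) if 0 else (400,233),interpolation=cv2.INTER_CUBIC))
cv2.imwrite('pics/m34.png',np.vstack([np.hstack(ims[:2]),np.hstack(ims[2:])]))"
```

```text
35.375 [570.17 -23.79  61.3 ] yaw -152.05 tilt 0.03 j [ -3.5  23.8 100.3  -0.   55.9 -31.5] [-0.33 -0.16 -0.27] [ 0.112 -0.238  0.002] 59.97
ring w34 top 295 px 729 cols 278 348 top per col [296, 296, 295, 295, 295, 296]
```

View pics/m34.png

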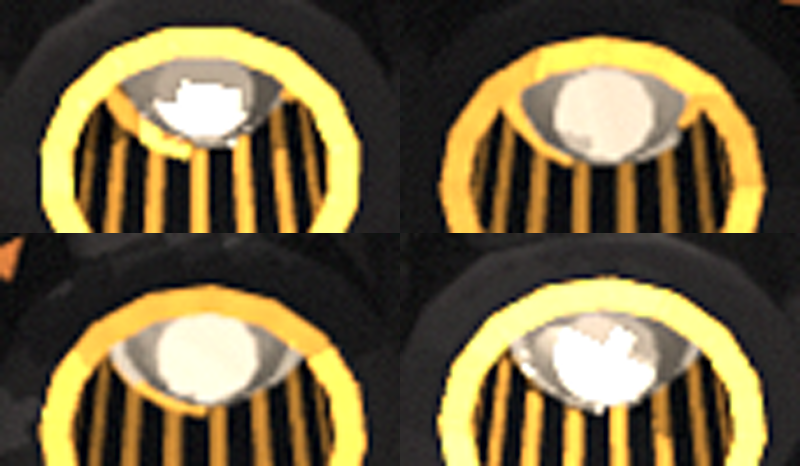

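View pics/w34.png

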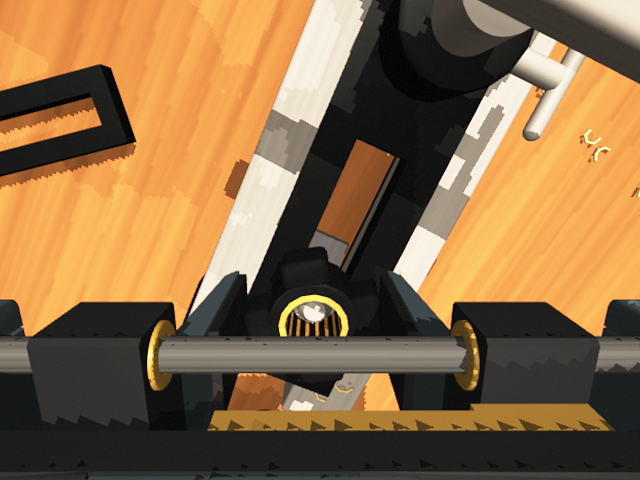

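Emit:
send_rows --commands '[[[0.002, 0, 0, 0.011, 0, 0], [0.004, 0, 0, 0.022, 0, 0], [0.005, 0, 0, 0.033, 0, 0], [0.007, 0, 0, 0.044, 0, 0], [0.009, 0, 0, 0.055, 0, 0], [0.01, 0, 0, 0.066, 0, 0], [0.012, 0, 0, 0.077, 0, 0], [0.014, 0, 0, 0.088, 0, 0], [0.016, 0, 0, 0.099, 0, 0], [0.018, 0, 0, 0.11, 0, 0], [0.019, 0, 0, 0.121, 0, 0], [0.019, 0, 0, 0.121, 0, 0]]]'

```text
time_s: 36.92
ee_pos: [570.2, -23.8, 59.5]
ee_rot: [-11.4, 90.0, -27.0]
force: [0.7, 0.7, 0.1]
gripper_width: 60.0
```

```bash
python3 -c "
from h import *
snap('wrist','w35');ring('w35')
ims=[]
for n in('w25','w33','w34','w35'):
    p=load(n)[0][285:335,270:356,::-1]; p=np.clip(p.astype(float)*1.5,0,255).astype(np.uint8); ims.append(cv2.resize(p,(400,300) if 0 else (400,233),interpolation=cv2.INTER_CUBIC))
cv2.imwrite('pics/m35.png',np.vstack([np.hstack(ims[:2]),np.hstack(ims[2:])]))
snap('side','d35');crop('d35',320,130,80,70,10,'c36')"
```

```text
36.925 [570.17 -23.85  59.48] yaw 164.41 tilt 0.03 j [ -3.5  23.9 100.4  -0.   55.6  12.1] [0.74 0.66 0.15] [ 0.037 -0.156  0.014] 60.0
ring w35 top 294 px 885 cols 278 348 top per col [295, 295, 294, 294, 295, 295]
36.975 [570.15 -23.88  59.48] yaw 164.42 tilt 0.03 j [ -3.5  23.9 100.4  -0.   55.7  12. ] [ 1.02 -0.07 -0.53] [ 0.073 -0.169 -0.015] 60.26
```

View pics/m35.png

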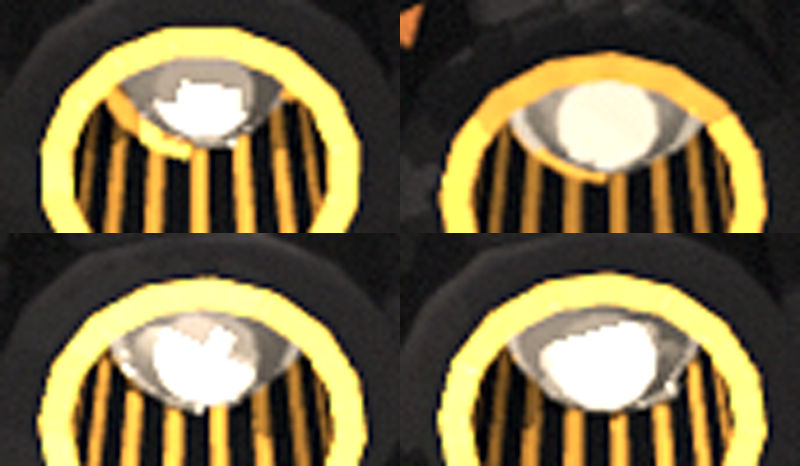

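View pics/c36.png

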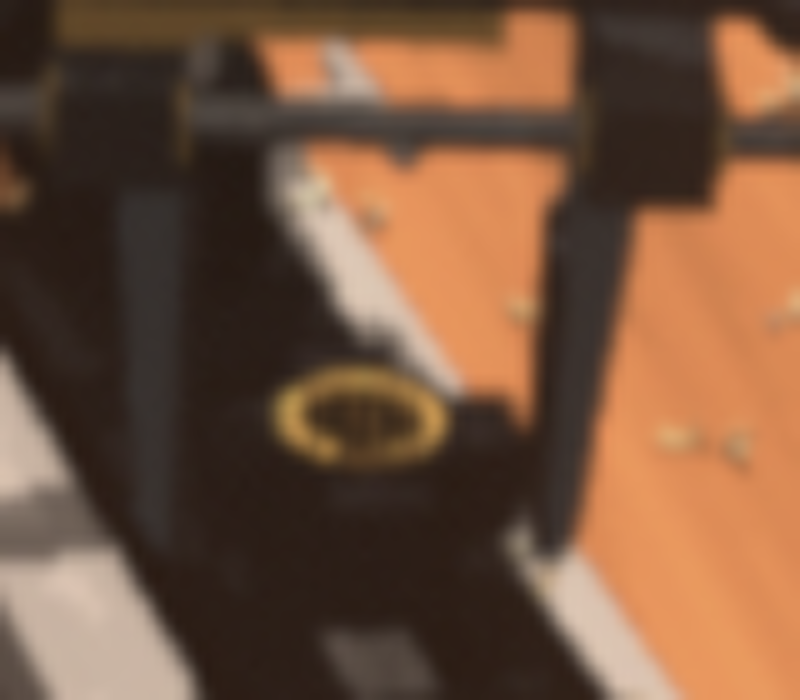

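Emit:
send_rows --commands '[[[0, 0, 0, 0, 0, 0], [0, 0, 0, 0, 0, 0], [0.001, 0, 0, 0.008, 0, 0], [0.003, 0, 0, 0.016, 0, 0], [0.004, 0, 0, 0.024, 0, 0], [0.006, 0, 0, 0.032, 0, 0], [0.006, 0, 0, 0.032, 0, 0]]]' --jaw 1 --force 20

```text
time_s: 37.9
ee_pos: [570.0, -23.6, 58.9]
ee_rot: [73.8, 90.0, 46.6]
force: [0.6, 0.8, 0.4]
gripper_width: 59.1
```

```bash
python3 -c "
from h import *
snap('wrist','w36');ring('w36')"
```

```text
37.9 [569.96 -23.64  58.93] yaw 152.82 tilt 0.01 j [ -3.5  24.  100.4   0.   55.6  23.6] [0.55 0.8  0.4 ] [ 0.129 -0.138  0.029] 59.13
ring w36 top 294 px 870 cols 278 348 top per col [295, 295, 294, 294, 295, 296]
```

Emit:
send_rows --commands '[[[0.001, 0, 0, 0.008, 0, 0], [0.003, 0, 0, 0.016, 0, 0], [0.004, 0, 0, 0.024, 0, 0], [0.005, 0, 0, 0.032, 0, 0], [0.006, 0, 0, 0.04, 0, 0], [0.006, 0, 0, 0.04, 0, 0]]]'

```text
time_s: 38.7
ee_pos: [570.2, -23.8, 58.4]
ee_rot: [30.7, 90.0, -10.8]
force: [1.4, 0.8, 1.4]
gripper_width: 59.5
```

```bash
python3 -c "
from h import *
snap('wrist','w37');ring('w37')"
```

```text
38.7 [570.16 -23.79  58.41] yaw 138.44 tilt 0.03 j [ -3.5  24.  100.5  -0.   55.5  38. ] [1.42 0.81 1.35] [ 0.031 -0.224  0.005] 59.54
ring w37 top 293 px 685 cols 279 347 top per col [295, 294, 294, 294, 294, 295]
```

Emit:
send_rows --commands '[[[0.001, 0, 0, 0.008, 0, 0], [0.002, 0, 0, 0.016, 0, 0], [0.003, 0, 0, 0.024, 0, 0], [0.003, 0, 0, 0.032, 0, 0], [0.003, 0, 0, 0.04, 0, 0], [0.003, 0, 0, 0.04, 0, 0]]]'

```text
time_s: 39.5
ee_pos: [570.4, -23.8, 58.3]
ee_rot: [45.9, 89.9, -10.0]
force: [1.9, 0.2, 2.6]
gripper_width: 59.1
```

```bash
python3 -c "
from h import *
snap('wrist','w38');ring('w38')
crop('w38',220,220,200,150,4,'c38')"
```

```text
39.5 [570.39 -23.82  58.3 ] yaw 124.05 tilt 0.06 j [ -3.5  24.  100.5  -0.   55.5  52.4] [1.85 0.18 2.56] [-0.003 -0.199 -0.077] 59.12
ring w38 top 294 px 659 cols 279 347 top per col [295, 295, 294, 294, 295, 296]
```

View pics/c38.png

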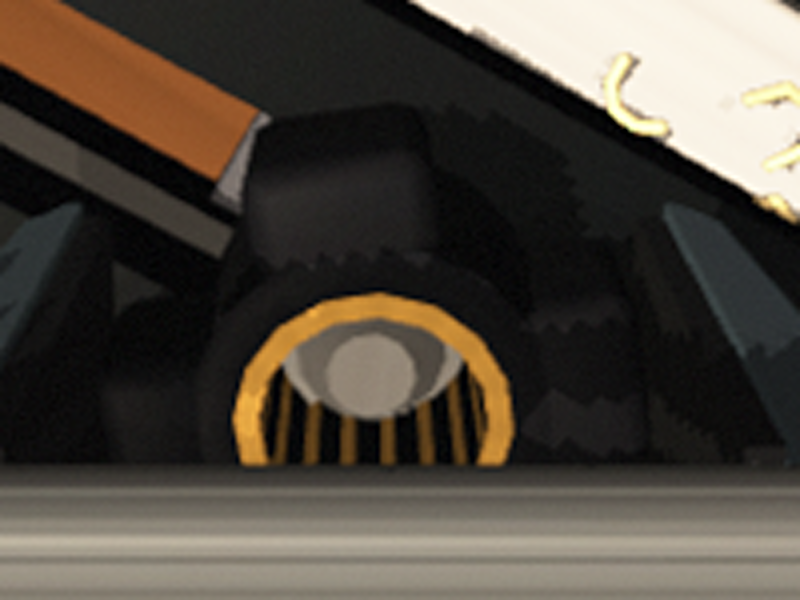

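Emit:
send_rows --commands '[[[0, 0, 0, 0, 0, 0], [0, 0, 0, 0.008, 0, 0], [0, 0, 0, 0.016, 0, 0], [0, 0, 0, 0.024, 0, 0], [0, 0, 0, 0.024, 0, 0]]]' --force 30

```text
time_s: 40.17
ee_pos: [570.4, -23.8, 58.3]
ee_rot: [55.1, 89.9, -9.6]
force: [1.6, 0.3, 3.5]
gripper_width: 58.6
```

```bash
python3 -c "
from h import *
snap('wrist','w39');ring('w39')"
```

```text
40.175 [570.4  -23.85  58.26] yaw 115.39 tilt 0.06 j [ -3.5  24.  100.5  -0.   55.5  61.1] [1.65 0.32 3.46] [-0.046 -0.298 -0.117] 58.6
ring w39 top 294 px 680 cols 279 347 top per col [295, 294, 294, 294, 294, 295]
```

```bash
python3 -c "
from h import *
p=load('w39')[0][200:350,200:430,::-1]; p=np.clip(p.astype(float)*1.8,0,255).astype(np.uint8);cv2.imwrite('pics/c39.png',cv2.resize(p,None,fx=3.4,fy=3.4))
from workcell import env
for i in range(4): snap('side','d39'); 
crop('d39',310,130,90,75,8,'c40')"
```

```text
40.225 [570.4  -23.79  58.26] yaw 115.4 tilt 0.06 j [ -3.5  24.  100.5  -0.   55.5  61.1] [ 2.04 -0.02  3.78] [-0.005 -0.36  -0.02 ] 59.14
40.275 [570.42 -23.8   58.28] yaw 115.38 tilt 0.07 j [ -3.5  24.  100.5  -0.   55.5  61.1] [2.25 1.43 3.75] [-0.01  -0.292 -0.06 ] 58.31
40.325 [570.42 -23.83  58.26] yaw 115.37 tilt 0.07 j [ -3.5  24.  100.5  -0.   55.5  61.1] [1.59 0.63 4.18] [-0.003 -0.32  -0.12 ] 58.97
40.375 [570.42 -23.79  58.24] yaw 115.37 tilt 0.06 j [ -3.5  24.  100.5  -0.   55.5  61.1] [ 1.98 -0.32  5.35] [ 0.031 -0.302 -0.061] 59.02
```

View pics/c39.png

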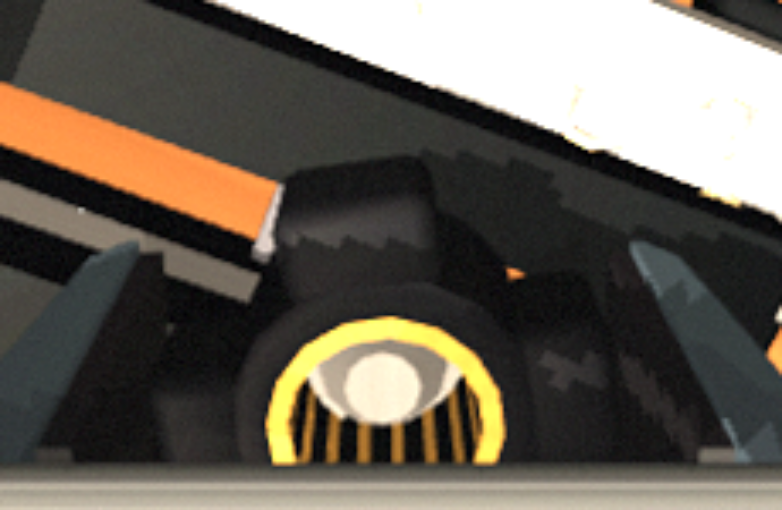

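View pics/c40.png

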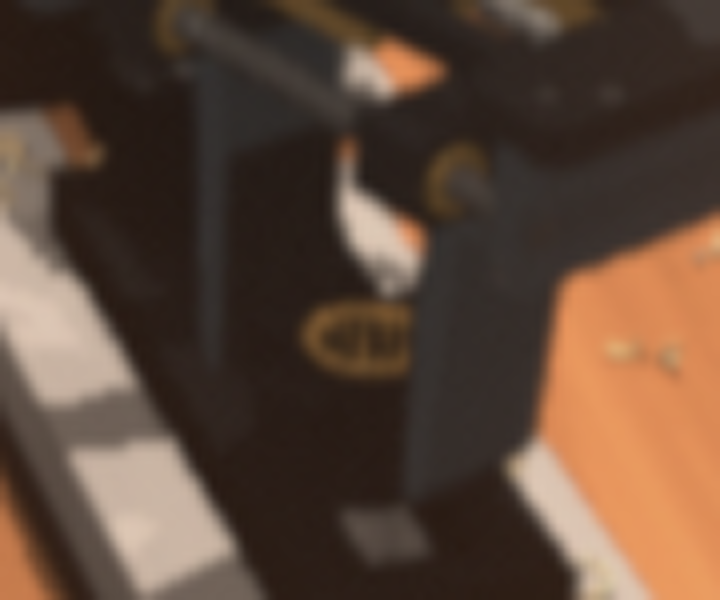

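```bash
python3 -c "
from workcell import env
s=env.state();print(s['time_s'],s['effort'],s['torque'],s['force'],s['qpos'])"
```

```text
40.425 [ -0.20690942 -40.43371797 -17.10070074  -0.05480637   0.56837546
  -0.05040202] [ 0.04504182 -0.34057117 -0.03077604] [1.75886837 0.72506003 4.44711223] [-3.54345309e+00  2.40217495e+01  1.00459611e+02 -5.94539934e-03
  5.54558546e+01  6.10984764e+01]
```

Emit:
send_rows --commands '[[[0, 0, 0, 0.008, 0, 0], [0, 0, 0, 0.016, 0, 0], [0, 0, 0, 0.024, 0, 0], [0, 0, 0, 0.024, 0, 0]]]'

```text
time_s: 40.92
ee_pos: [570.4, -23.6, 58.2]
ee_rot: [67.4, 89.9, -5.8]
force: [2.8, 1.5, 4.0]
gripper_width: 59.1
```

```bash
python3 -c "
from workcell import env
s=env.state();print(s['time_s'],s['effort'],s['torque'],s['force'],s['qpos'],s['gripper_width'])
from h import *
snap('wrist','w40');ring('w40')
p=load('w40')[0][200:350,200:430,::-1]; p=np.clip(p.astype(float)*1.8,0,255).astype(np.uint8);cv2.imwrite('pics/c41.png',cv2.resize(p,None,fx=3.4,fy=3.4))"
```

```text
40.925 [ -1.07045095 -40.35884142 -16.94356978  -0.11739358   0.61534418
   0.38161729] [ 0.19044628 -0.31528728  0.30194064] [2.79033211 1.53931706 4.04820072] [-3.52079999e+00  2.40212407e+01  1.00462402e+02 -2.86267033e-03
  5.54568940e+01  6.96840811e+01] 59.127574081170096
40.925 [570.38 -23.59  58.22] yaw 106.8 tilt 0.06 j [ -3.5  24.  100.5  -0.   55.5  69.7] [2.79 1.54 4.05] [ 0.19  -0.315  0.302] 59.13
ring w40 top 293 px 703 cols 279 347 top per col [295, 294, 294, 293, 294, 295]
```

View pics/c41.png

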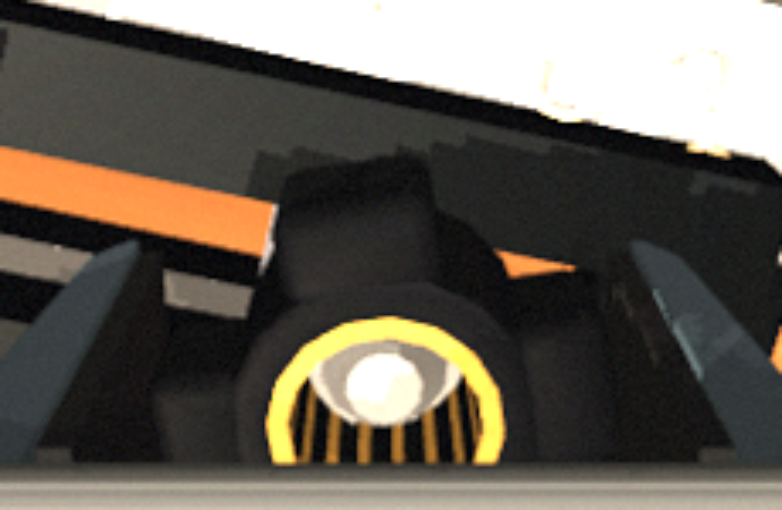

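Emit:
send_rows --commands '[[[0, 0, 0, 0.003, 0, 0], [0, 0, 0, 0.006, 0, 0], [0, 0, 0, 0.006, 0, 0]]]'

```text
time_s: 41.35
ee_pos: [570.3, -23.6, 58.2]
ee_rot: [73.2, 89.9, -2.2]
force: [2.6, 1.6, 4.7]
gripper_width: 59.0
```

```bash
python3 -c "
from workcell import env
s=env.state();print(s['time_s'],s['effort'][5],s['torque'],s['force'],s['qpos'][5],s['gripper_width'])"
```

```text
41.35 0.60727933421731 [ 0.2792456  -0.38749775  0.60120273] [2.64232169 1.63552727 4.69141675] 71.8716103545056 58.97569749061331
```

Emit:
send_rows --commands '[[[0, 0, 0, 0, 0, 0], [0, 0, 0, 0, 0, 0], [0, 0, 0, 0, 0, 0], [0, 0, 0, 0, 0, 0]]]' --jaw -0.8

```text
time_s: 41.85
ee_pos: [569.5, -23.9, 57.6]
ee_rot: [-100.7, 89.9, -176.1]
force: [0.4, -0.1, 0.2]
gripper_width: 82.1
```

```bash
python3 -c "
from h import *
snap('wrist','w42');ring('w42')
p=load('w42')[0][200:350,200:430,::-1]; p=np.clip(p.astype(float)*1.8,0,255).astype(np.uint8);cv2.imwrite('pics/c42.png',cv2.resize(p,None,fx=3.4,fy=3.4))"
```

```text
41.85 [569.46 -23.86  57.56] yaw 104.52 tilt 0.07 j [ -3.6  24.1 100.5  -0.   55.5  71.9] [ 0.35 -0.1   0.15] [ 0.031  0.047 -0.016] 82.12
ring w42 top 292 px 727 cols 278 347 top per col [293, 293, 292, 292, 293, 294]
```

View pics/c42.png

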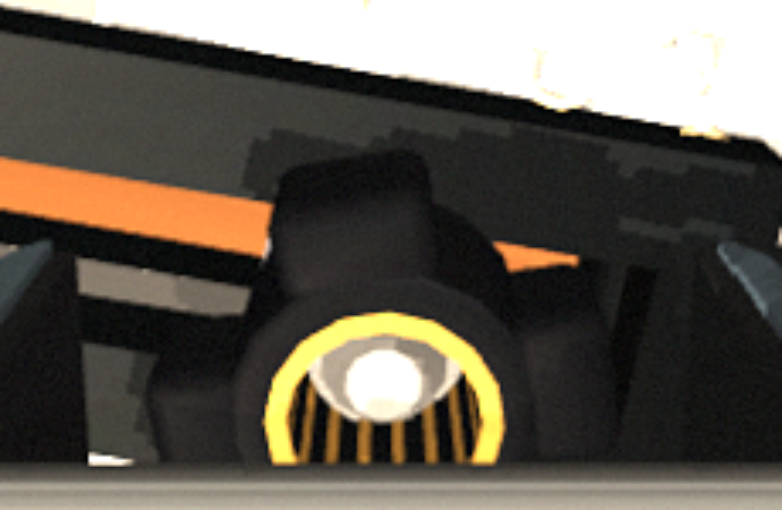

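Forces are back to zero and the knob stayed put. Next I'll retreat straight up and check it from a distance.

Emit:
send_rows --commands '[[[-0.2, 0, 0, 0, 0, 0], [-0.5, 0, 0, 0, 0, 0], [-0.9, 0, 0, 0, 0, 0], [-1, 0, 0, 0, 0, 0], [-1, 0, 0, 0, 0, 0]]]'

```text
time_s: 42.52
ee_pos: [569.8, -23.8, 157.9]
ee_rot: [57.2, 90.0, -18.3]
force: [0.3, 1.4, -0.0]
gripper_width: 82.1
```

Emit:
send_rows --commands '[[[-0.4, 0, 0, 0, 0, 0], [-0.9, 0, 0, 0, 0, 0], [-0.9, -0.4, 0, 0, 0, 0], [-0.9, -0.8, 0, 0, 0, 0], [-0.9, -0.8, 0, 0, 0, 0]]]'

```text
time_s: 43.15
ee_pos: [489.5, -44.1, 246.5]
ee_rot: [-106.9, 89.8, 177.6]
force: [1.2, 0.1, -0.2]
gripper_width: 82.0
```

```bash
python3 -c "
from h import *
snap('scene','s43');snap('side','d43');snap('wrist','w43')
crop('s43',320,270,110,110,3.6,'a');crop('d43',310,130,100,100,4,'b')
a=cv2.resize(cv2.imread('pics/a.png'),(400,400));b=cv2.resize(cv2.imread('pics/b.png'),(400,400));cv2.imwrite('pics/m43.png',np.hstack([a,b]))"
```

```text
43.15 [489.49 -44.11 246.5 ] yaw 104.48 tilt 0.22 j [-6.5  8.8 93.4 -0.  78.  69.1] [ 1.21  0.07 -0.21] [ 0.025 -0.027  0.014] 81.99
43.2 [491.22 -43.92 246.68] yaw 104.49 tilt 0.13 j [-6.4  8.9 93.3  0.  78.  69.1] [ 1.13 -0.33 -1.01] [ 0.028 -0.001 -0.027] 81.96
43.25 [492.22 -43.78 246.8 ] yaw 104.52 tilt 0.09 j [-6.4  9.  93.2  0.  78.  69.1] [ 0.07 -0.08 -0.23] [-0.035  0.005  0.012] 82.29
```

View pics/m43.png

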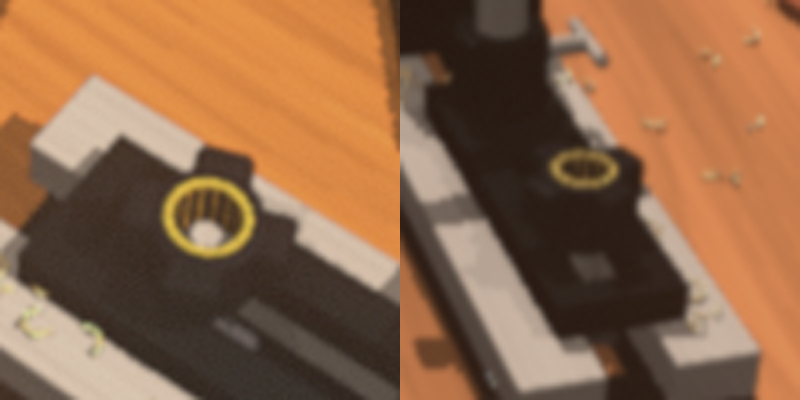

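View pics/w43.png

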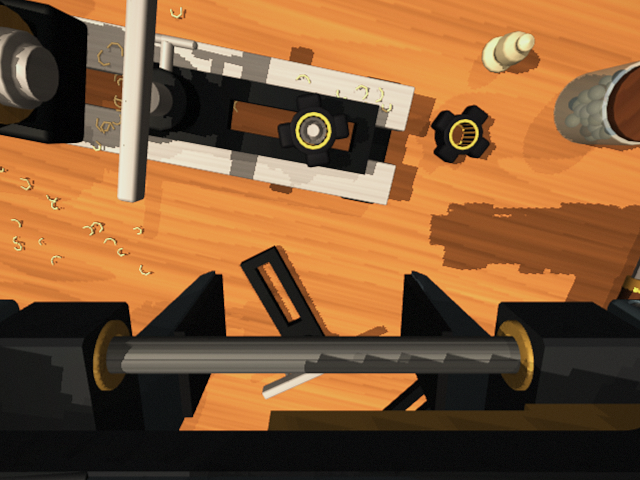

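View pics/s43.png

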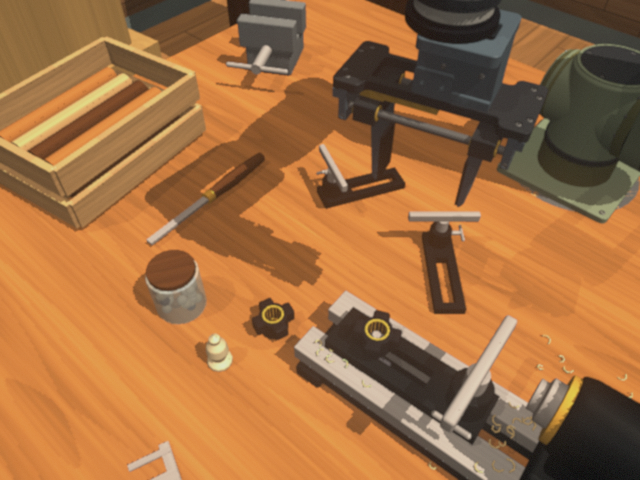

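```bash
python3 -c "
from h import *
for z in(105,107,110,112): print(z,at_z('s43',377.2,329.6,z)[:2],at_z('d43',356.2,171.7,z)[:2])
print(at_z('w43',313,130,107),at_z('w43',314,130,97))
a=load('scene0')[0].astype(int);b=load('s43')[0].astype(int)
for n,(u,v) in dict(jar=(178,285),fin=(218,352),rest=(480,370),knob2=(273,318)).items(): print(n,abs(a-b)[v-20:v+20,u-20:u+20].mean())"
```

```text
105 [569.539241   -22.33616296] [571.8432835  -22.86279869]
107 [570.62897929 -21.69804373] [570.85149667 -26.05315185]
110 [572.26358673 -20.74086489] [569.36381643 -30.8386816 ]
112 [573.35332502 -20.10274566] [568.37202961 -34.02903476]
[570.78104673 -23.27018325 107.        ] [571.12954651 -24.04542904  97.        ]
jar 12.525416666666667
fin 17.678125
rest 18.602708333333332
knob2 9.888125
```

```bash
python3 -c "
from workcell import env
print(env.job_done(), env.state()['time_s'])"
```

```text
the job is handed in; nothing more can be done
the job is handed in; nothing more can be done
```

The nearest knob is on the stud, wound down and clamped on the tool rest's foot. It is released and the job is handed in, at about 43 s on the clock; no verdict was reported.

**What I did**
- **Grasp:** I gripped the knob across one pair of arms and lowered it onto the stud until about 4–5 N of contact. I then opened the jaws to 60 mm and used them as a loose wrench.
- **Turning back:** Turned anticlockwise, the knob climbed to an estimated 8.5–9 mm. It came off the thread end but hung by friction in the jaws, so I lowered it by hand to about 4 mm instead of letting it drop freely. The highest upward force I read there was 5 N.
- **Winding down:** I turned it clockwise to a measured 0.6 Nm. That is a little above the 0.3–0.5 Nm you gave as hand-tight, and well under 2 Nm.

**Last checks**
- **Seating:** From the scene and side cameras, the knob's top ring sits at about 105–107 mm, against 107 mm expected. The wrist view shows it centred on the stud, and it did not move when I let go.
- **Surroundings:** In the final pictures the tool rest, jar, gouge and finial look unmoved. I judged that by eye, not by measurement.
- **Not measured:** I could not measure the force on the foot. The heights at the top of the climb and after the click are camera estimates, good to about 1 mm.

**What went wrong on the way**
- **Empty grasps:** At the normal height the fingers closed straight through the knob with no contact. They only caught it with the tool point about 1 to 11 mm below bench level, so their solid part seems to end about 30 mm short of the picture. I used the lower grip throughout.
- **The look-alike knob:** Before working that out, I wrongly tried to grasp the second knob, which is no part of the job. I pressed on it with about 18 N, but it did not visibly move.

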